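# Stack the washed cups by size

### The job

The four washed reusable cups standing upside down on the counter are of three sizes. Put each one, still upside down, onto the stack of its own size so that it nests fully home, setting it down rather than dropping it, and leave the milk jug, the tamper and the card terminal where they are.

Things in the scene. Friction and masses are not known exactly. Their poses are not given: they have to be found in the camera images.
- cup_small_centre (a point): loose small cup of hard red plastic with a white rim, hollow, upside down on the counter: rim (below) 60 mm across, tapering evenly to the foot (on top) 40 mm, 56 mm high. This point: on its axis, half-way up; z axis up, towards the foot. Fully home over another small cup it stands 18 mm higher than that one, stopped by an inner step, with about 1 mm play all round.
- cup_medium_a_centre (a point): loose medium cup of hard red plastic with a white rim, hollow, upside down on the counter: rim (below) 72 mm across, tapering evenly to the foot (on top) 48 mm, 76 mm high. One of two alike. This point: on its axis, half-way up; z axis up, towards the foot. Fully home over another medium cup it stands 20 mm higher than that one, stopped by an inner step, with about 1 mm play all round.
- cup_medium_b_centre (a point): loose medium cup of hard red plastic with a white rim, hollow, upside down on the counter: rim (below) 72 mm across, tapering evenly to the foot (on top) 48 mm, 76 mm high. One of two alike. This point: on its axis, half-way up; z axis up, towards the foot. Fully home over another medium cup it stands 20 mm higher than that one, stopped by an inner step, with about 1 mm play all round.
- cup_large_centre (a point): loose large cup of hard red plastic with a white rim, hollow, upside down on the counter: rim (below) 84 mm across, tapering evenly to the foot (on top) 54 mm, 98 mm high. This point: on its axis, half-way up; z axis up, towards the foot. Fully home over another large cup it stands 20 mm higher than that one, stopped by an inner step, with about 1 mm play all round.
- stack_small_top (a point): stack of small cups: 3 red cups with white rims (60 mm rim, 40 mm foot, 56 mm high) nested upside down on a fixed round steel stand (86 mm across, 8 mm thick, three pins 30 mm high round the lowest rim). This point: centre of the top of its uppermost cup as at the start, 100 mm above the counter; z up. It stays there when cups are added.
- stack_medium_top (a point): stack of medium cups: 3 red cups with white rims (72 mm rim, 48 mm foot, 76 mm high) nested upside down on a fixed round steel stand (98 mm across, 8 mm thick, three pins 30 mm high round the lowest rim). This point: centre of the top of its uppermost cup as at the start, 124 mm above the counter; z up. It stays there when cups are added.
- stack_large_top (a point): stack of large cups: 3 red cups with white rims (84 mm rim, 54 mm foot, 98 mm high) nested upside down on a fixed round steel stand (110 mm across, 8 mm thick, three pins 30 mm high round the lowest rim). This point: centre of the top of its uppermost cup as at the start, 146 mm above the counter; z up. It stays there when cups are added.
- milk_jug: a steel milk jug, 88 mm across, 100 mm high, with a handle to its own +y (reaching 78 mm from the axis) and a spout to -y; loose bystander; origin at the centre of its underside.
- tamper: a coffee tamper standing on its steel base, 58 mm across, 92 mm high with a dark wooden handle; loose bystander; origin at the centre of its underside.
- card_terminal: a black card terminal lying on the counter, 170 mm (its x) by 78 mm by 45 mm high; loose bystander; origin at the centre of its underside.

How it is judged:
By the outcome, as a careful person would: the job done as asked, in the order asked, and still so for the second after the job is handed in, with the robot touching nothing.
It also fails if it takes over 80 s, if anything falls off the work surface, if the arm or the gripper's body presses on something with over 40 N, if the wrist force passes 120 N, or if a joint passes its speed limit or range.

### The arm

A 6-joint arm with a two-finger parallel gripper is mounted at the origin on the work surface. World frame = base frame: x ahead of the robot, y to its left, z up, the work surface at z = 0. Lengths are in m, angles in rad, forces in N, time in s.
With the tool pointing down it reaches from about 0.35 to 0.975 m from the base axis. Payload 4.9 kg.
Tool frame: the origin (TCP) lies midway between the tips of the shut fingers; the grasp point (between the pads) lies 19 mm behind it; z points along the fingers, y is the direction in which the jaws open and shut (so a half turn about z gives the same grasp; the last joint's range is limited). The gripper opens to 85 mm and grips with 20 to 120 N. Pads are 22 mm wide; open, the fingers measure 114 mm over their backs; the gripper's body (76 mm by 85 mm) begins 54 mm behind the grasp point. The pads swing forward as they close: fully open they stand 13 mm farther back than shut.
Start: joints at [1.228, 0.053, 1.613, -0, 1.476, -0.119], TCP at [0.139, 0.609, 0.231] pointing down, gripper open.
Joint ranges: [-3.01, 3.01], [-1.01, 2.22], [0.06, 2.58], [-1.02, 4.17], [0.09, 2.62], [-3.14, 3.14]. Speed limits (rad/s): [2.57, 2.57, 3.14, 3.14, 3.14, 3.14].

### API

Orientations are given as a unit quaternion [w, x, y, z].
In Python, from plant import state, grab_frame, camera_params, job_done, boxes_of gives the robot as it stands.
- The arm moves only by the tool step_arm, never from a script. Its argument "steps" is a list of rows, each a list of 4 numbers: the shift along the tool's x, y, z in mm, then the turn about the tool's z in degrees. A call has 1 to 8 rows; each row shifts and turns the pose as measured when the row begins, along the tool's axes as they then stand; what a row does not reach is not made up. A row lasts 1/10 s, in which the tool goes at most 50 mm and 8.59 degrees, less where a joint would pass 70% of its speed; a pose out of reach is approached as far as the arm can. A call is refused whole if a number of a shift passes 50 or a number of a turn 8.59, either way. A call with a gripper value outside its range is refused whole. "claw" is the opening in per cent of the stroke, from 0 (shut) to 100 (fully open), set as the call begins (left out, the last holds). The fingers move at their own pace and stop on an object; the grip force is fixed at half the most. Time passes only in rows, so rows that do not move let the fingers close. It gives the time, the measured TCP pose, the force and the opening at its end, in the units of the state.
- state(): the state, without advancing time (a new reading comes with each control period).
- grab_frame(name): name is "scene" or "side" or "wrist"; returns (picture, depth): 384x512x3 uint8, red, green, blue; 384x512 float32, m along the optical axis (not along the pixel's ray), 0 where there is no reading.
- camera_params(name): a dict with "mtx" (3x3 intrinsics, pixels), "k1" (the pictures are not rectified: a ray, as slopes to the right and down, at radius r is drawn at 1 + k1 r^2 times it, then the intrinsics apply), "extrinsics" (4x4, takes a point from camera to world coordinates); the wrist camera has in their place "T_tool_cam" (4x4, takes a point from camera to tool coordinates, whose origin is the TCP and whose axes are the flange's). Camera axes: x right, y down, z forward; pixel columns grow to the right and rows downward; lengths in m; the calibration is good to about 2 mm. A picture is of the moment at which its call begins: read the wrist's pose just before it. camera_params takes no time and is no camera call.
- job_done(): hands the job in, once; it reports no verdict.
Trained networks look in the newest picture that a camera, given by its name, has taken for a name from the list of things; names that differ only in an ending like _2 or _b are one class to them, and where a whole thing is asked for, a point or a joint stands for the part that bears it (a point fixed in the world has none). Each returns a list of dicts, best first, with "p" (0 to 1); they miss things now and then, are a little off and sometimes report something else, mostly with a low value. They report only what shows in the picture. A call takes as long as a camera call.
- boxes_of(camera, label): "box" ([left, top, width, height] in pixels, round what is visible of it).
The state is a dict: "time": time; "joint_pos": joint angles; "joint_vel": joint speeds; "joint_efforts": joint torques, N m; "tool_pos": TCP position; "tool_rot": TCP orientation; "contact_force": force on the tool from outside, world axes, zero at the start; "ft_torque": the same for the moment, N m; "gripper_width": opening from 0.0 (shut) to 1.0 (fully open).
Only numpy, scipy, OpenCV 4.12 (cv2) and the standard library are available. Lean on these libraries where they do the work, as an engineer would, in place of code of your own. Each camera call takes 0.05 s, during which the arm holds its last target. There are 200 camera calls.

## Working session

There is one attempt and no reset: what is moved stays moved. The work goes in short steps, Python scripts to look and compute and a tool call to move; the robot and the scene stay as the last step left them, time stands still between calls to the robot, and variables do not carry over. Pictures are saved under pics/ and viewed, about 12 in all and at most 16, crops included, and the job is handed in when it is done.

Besides the shell and the picture viewer there is one more tool, called as name(argument=value, ...), one argument or row to a line, values as JSON. step_arm: Moves the arm, as the interface text tells. Its arguments: {"type":"object","properties":{"steps":{"type":"array"},"claw":{"type":"number"}},"required":["steps"]}

```bash
ls; mkdir -p pics
cat > h.py <<'E'
import numpy as np, cv2
from plant import state, grab_frame, camera_params, job_done, boxes_of
E
python3 - <<'E'
from h import *
np.set_printoptions(precision=4,suppress=True)
print(state())
for c in ("scene","side"):
    im,d=grab_frame(c); cv2.imwrite(f"pics/{c}0.png",im[:,:,::-1]); np.save(f"{c}_d.npy",d); np.save(f"{c}_im.npy",im)
    p=camera_params(c); print(c,p)
    for l in ("cup_small_centre","cup_medium_a_centre","cup_large_centre","milk_jug","tamper","card_terminal"):
        print(l,[(np.round(b["box"],1).tolist(),round(b["p"],2)) for b in boxes_of(c,l)])
print(camera_params("wrist"))
E
```

```text
pics
{'time': 0.0, 'joint_pos': array([ 1.228 ,  0.0533,  1.6143, -0.    ,  1.476 , -0.119 ]), 'joint_vel': array([ 0.0013,  0.002 , -0.0004,  0.0001, -0.0001, -0.0011]), 'joint_efforts': array([ -0.0035, -39.3684, -37.0175,  -0.0003,   0.007 ,   0.    ]), 'tool_pos': array([0.1385, 0.6088, 0.2301]), 'tool_rot': array([-0.0002,  0.1117,  0.9937, -0.001 ]), 'contact_force': array([-0.2716,  0.4101, -0.0193]), 'ft_torque': array([0.0106, 0.069 , 0.0356]), 'gripper_width': 1.0020183299695518}
scene {'mtx': array([[386.3908,   0.    , 256.5503],
       [  0.    , 386.3908, 192.9969],
       [  0.    ,   0.    ,   1.    ]]), 'k1': 0.03404469238349986, 'extrinsics': array([[-0.8776,  0.378 , -0.295 ,  1.0042],
       [ 0.4795,  0.6918, -0.5399,  0.6861],
       [-0.    , -0.6152, -0.7884,  1.1798],
       [ 0.    ,  0.    ,  0.    ,  1.    ]])}
cup_small_centre [([253.6, 128.2, 13.0, 20.0], 0.75), ([274.9, 165.0, 20.2, 26.8], 0.68)]
cup_medium_a_centre [([276.4, 166.6, 19.3, 23.2], 0.77)]
cup_large_centre [([254.6, 199.1, 21.8, 33.1], 0.59), ([304.0, 197.9, 22.5, 33.5], 0.55)]
milk_jug [([
[... 437 characters left out ...]
       [ 0.    ,  0.    ,  0.    ,  1.    ]])}
cup_small_centre [([231.1, 268.8, 18.3, 25.2], 0.57)]
cup_medium_a_centre [([217.8, 220.9, 14.4, 25.0], 0.64)]
cup_large_centre [([199.2, 189.7, 21.8, 27.3], 0.6)]
milk_jug [([211.6, 143.5, 23.0, 25.6], 0.61)]
tamper [([275.6, 174.8, 12.8, 28.0], 0.58)]
card_terminal [([252.9, 298.1, 74.9, 51.7], 0.9)]
{'mtx': array([[274.9436,   0.    , 255.9927],
       [  0.    , 274.9436, 192.0713],
       [  0.    ,   0.    ,   1.    ]]), 'k1': -0.0552508689164794, 'T_tool_cam': array([[ 0.0004, -0.9565, -0.2916,  0.0741],
       [ 1.    ,  0.0001,  0.0012,  0.0002],
       [-0.0011, -0.2916,  0.9565, -0.142 ],
       [ 0.    ,  0.    ,  0.    ,  1.    ]])}
```

Run:
```python
import cv2
for c,(x,y,w,h) in {"scene":(150,60,260,300),"side":(140,90,250,270)}.items():
    im=cv2.imread(f"pics/{c}0.png"); cv2.imwrite(f"pics/{c}0c.png",cv2.resize(im[y:y+h,x:x+w],None,fx=2,fy=2,interpolation=cv2.INTER_CUBIC))
```

```text
(no output)
```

View pics/scene0c.png

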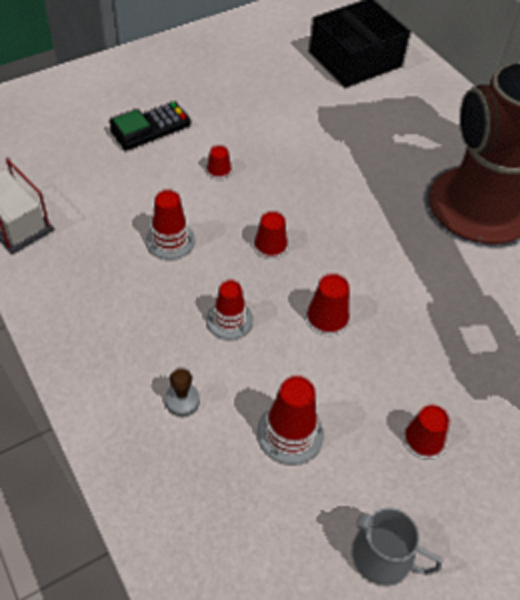

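View pics/side0c.png

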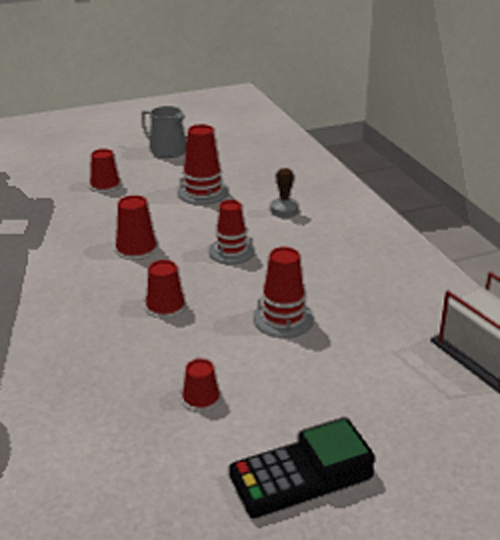

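Seen in the scene crop (full-frame pixel = crop/2 + (150,60)): loose small at (218,160), medium (271,233), large (329,303) and second medium (428,430); medium stack (170,223), small stack (230,308), large stack (292,420). The side view agrees. Next I fit cones to the depth points.

```bash
cat >> h.py <<'E'
from scipy.optimize import least_squares
from scipy.spatial.transform import Rotation as R
GEO={"small":(.030,.020,.056),"medium":(.036,.024,.076),"large":(.042,.027,.098)}
def pose(s):
    T=np.eye(4); q=s["tool_rot"]; T[:3,:3]=R.from_quat([q[1],q[2],q[3],q[0]]).as_matrix(); T[:3,3]=s["tool_pos"]; return T
def red_points(im,d,p,T):
    h=cv2.cvtColor(im,cv2.COLOR_RGB2HSV)
    m=((h[...,0]<6)|(h[...,0]>174))&(h[...,1]>190)&(h[...,2]>60)&(d>0)
    v,u=np.nonzero(m); z=d[v,u].astype(float)
    n=cv2.undistortPoints(np.c_[u,v].astype(float)[:,None],p["mtx"],np.array([p["k1"],0,0,0,0]))[:,0]
    return np.c_[n*z[:,None],z]@T[:3,:3].T+T[:3,3]
def fit(P,kind,xy,ztop):
    r0,r1,h=GEO[kind]
    Q=P[(np.hypot(*(P[:,:2]-xy).T)<r0+.02)&(P[:,2]>ztop-h+.006)&(P[:,2]<ztop-.006)]
    f=lambda a:np.hypot(Q[:,0]-a[0],Q[:,1]-a[1])-(r1+(r0-r1)*(ztop-Q[:,2])/h)
    s=least_squares(f,xy,loss="soft_l1",f_scale=.002)
    return s.x,len(Q),np.median(np.abs(s.fun))
E
python3 - <<'E'
from h import *
np.set_printoptions(precision=4,suppress=True)
P={}
for c in("scene","side"):
    p=camera_params(c); im=np.load(c+"_im.npy"); d=np.load(c+"_d.npy")
    q=red_points(im,d,p,p["extrinsics"]); P[c]=q[(q[:,2]>.005)&(q[:,2]<.16)]
A=P["scene"]
# cluster
lab=np.zeros(len(A),int); c=0; C=[]
for i in range(len(A)):
    for k in C:
        if np.hypot(*(A[i,:2]-k[0]))<.06: k[1].append(i); k[0]=A[k[1],:2].mean(0); break
    else: C.append([A[i,:2],[i]])
for m,idx in C:
    if len(idx)<30: continue
    zt=np.percentile(A[idx,2],98)
    kind,zn=min([("small",.056),("medium",.076),("large",.098),("small",.1),("medium",.124),("large",.146)],key=lambda t:abs(t[1]-zt))
    print(m,len(idx),"ztop",zt,kind,zn,[fit(P[k],kind,m,zn) for k in P],"side z",np.percentile(P["side"][np.hypot(*(P["side"][:,:2]-m).T)<.05][:,2],98))
E
```

```text
[ 0.4331 -0.3364] 125 ztop 0.059735945380092324 small 0.056 [(array([ 0.4252, -0.3511]), 80, np.float64(0.0011615235639372157)), (array([ 0.4118, -0.3884]), 200, np.float64(0.005205125279794439))] side z 0.05667805341716873
[ 0.6136 -0.2064] 258 ztop 0.12689653965687048 medium 0.124 [(array([ 0.6059, -0.2239]), 182, np.float64(0.0016054914682061654)), (array([ 0.6071, -0.2211]), 304, np.float64(0.0012168176806467128))] side z 0.1246303727100012
[ 0.4468 -0.1037] 245 ztop 0.07693964195494957 medium 0.076 [(array([ 0.4366, -0.1189]), 165, np.float64(0.0014888068026105913)), (array([ 0.4375, -0.1158]), 266, np.float64(0.0012045477443339385))] side z 0.07789055274100705
[0.4476 0.095 ] 422 ztop 0.09667199803925708 large 0.098 [(array([0.4347, 0.0806]), 324, np.float64(0.0017349060282191731)), (array([0.435 , 0.0812]), 346, np.float64(0.0018130149940245258))] side z 0.09941025578570978
[0.6034 0.0118] 177 ztop 0.1018486295074896 small 0.1 [(array([ 0.5961, -0.0009]), 104, np.float64(0.0013338667056132323)), (array([ 0.5802, -0.0382]), 124, np.float64(0.0049241571844253415))] side z 0.1009901731420056
[0.6312 0.2588] 542 ztop 0.14600681239129176 large 0.146 [(array([0.6196, 0.245 ]), 390, np.float64(0.0011791238451535728)), (array([0.6202, 0.2458]), 283, np.float64(0.002064396506864144))] side z 0.14680861305217657
[0.4438 0.3659] 371 ztop 0.07684109875811149 medium 0.076 [(array([0.4313, 0.3583]), 237, np.float64(0.0013287300809986732)), (array([0.4324, 0.3588]), 161, np.float64(0.0020799072980290864))] side z 0.07674924912492205
```

```bash
cat >> h.py <<'E'
def go(x,y,z,yaw=True):
    s=state(); T=pose(s); d=T[:3,:3].T@(np.array([x,y,z])-T[:3,3])*1e3
    a=np.degrees(np.arctan2(T[1,0],T[0,0])) # want tool x = -world x
    e=-((180-a+180)%360-180)
    print("t %.2f"%s["time"],"pos",np.round(T[:3,3],4),"shift",np.round(d,1),"turn_about_tool_z",round(e,2),"F",np.round(s["contact_force"],1),"w",round(s["gripper_width"],3),"tilt",np.round(T[:2,2],3))
E
python3 -c "
from h import *
go(.432,.3585,.23)"
```

```text
t 0.70 pos [0.1387 0.6094 0.2313] shift [-341.7 -179.6    1.3] turn_about_tool_z -12.82 F [ 0.4 -0.2 -1.2] w 1.003 tilt [-0.  0.]
```

step_arm(
  steps=[
    [0,0,0,-6.4],
    [0,0,0,-6.4],
    [-37,-32,0,0],
    [-37,-32,0,0],
    [-37,-32,0,0],
    [-37,-32,0,0],
    [-37,-32,0,0],
    [-37,-32,0,0],
  ],
)

```text
time: 1.5
tool_pos: [0.3648, 0.4185, 0.2318]
tool_rot: [0.001, -0.011, 1.0, 0.002]
contact_force: [0.5, 1.5, 0.1]
gripper_width: 1.005
```

```bash
python3 -c "
from h import *
go(.432,.3585,.23)"
```

```text
t 1.50 pos [0.3648 0.4185 0.2318] shift [-65.9 -61.5   1.7] turn_about_tool_z 1.25 F [0.5 1.5 0.1] w 1.005 tilt [0.001 0.004]
```

step_arm(
  steps=[
    [-33,-30,0,1],
    [-30,-29,0,0],
    [0,0,0,0],
  ],
)

```text
time: 1.8
tool_pos: [0.4346, 0.354, 0.2325]
tool_rot: [0.002, 0.002, 1.0, 0.002]
contact_force: [-0.4, 0.5, -0.5]
gripper_width: 0.995
```

```bash
cat >> h.py <<'E'
def wrist(name=None):
    T=pose(state()); im,d=grab_frame("wrist"); p=camera_params("wrist")
    if name: cv2.imwrite(f"pics/{name}.png",im[:,:,::-1])
    return red_points(im,d,p,T@p["T_tool_cam"])
E
python3 -c "
from h import *
go(.432,.3585,.23)
P=wrist('w1'); print(fit(P,'medium',np.array([.432,.3585]),.076), np.percentile(P[:,2],98))"
```

```text
t 1.80 pos [0.4346 0.354  0.2325] shift [2.6 4.5 2.5] turn_about_tool_z -0.19 F [-0.4  0.5 -0.5] w 0.995 tilt [0.004 0.003]
(array([0.43281896, 0.36001553]), 625, np.float64(0.0006426399098205943)) 0.1190186261047877
```

View pics/w1.png

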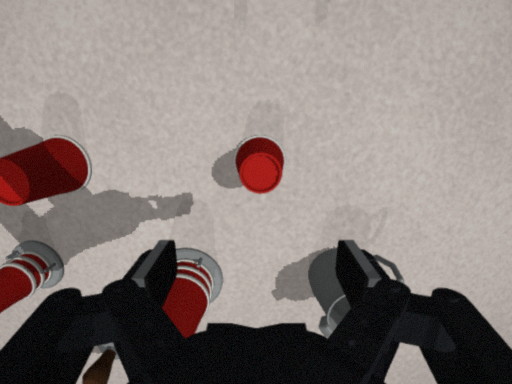

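The picture shows the medium cup under the tool at (260,170), with the jug at (345,290) well off to the lower right.

step_arm(
  steps=[
    [2,6,40,0],
    [0,0,45,0],
    [0,0,45,0],
    [0,0,30,0],
    [0,0,0,0],
  ],
)

```text
time: 2.35
tool_pos: [0.4306, 0.3682, 0.0719]
tool_rot: [0.004, -0.001, 1.0, 0.006]
contact_force: [-0.8, -0.3, -1.0]
gripper_width: 0.997
```

```bash
python3 -c "
from h import *
go(.4328,.36,.026)
p=camera_params('scene'); d=np.load('scene_d.npy')
u,v=np.meshgrid(range(325,375),range(312,356)); u=u.ravel();v=v.ravel(); z=d[v,u]
n=cv2.undistortPoints(np.c_[u,v].astype(float)[:,None],p['mtx'],np.array([p['k1'],0,0,0,0]))[:,0]
Q=np.c_[n*z[:,None],z]@p['extrinsics'][:3,:3].T+p['extrinsics'][:3,3]; Q=Q[Q[:,2]>.02]; print(np.percentile(Q,[2,50,98],axis=0))
"
```

```text
t 2.35 pos [0.4306 0.3682 0.0719] shift [-1.8 -8.8 45.8] turn_about_tool_z 0.13 F [-0.8 -0.3 -1. ] w 0.997 tilt [0.008 0.011]
[[0.56697425 0.44075844 0.02246357]
 [0.61982515 0.48635052 0.06751446]
 [0.65020506 0.53951231 0.10379842]]
```

step_arm(
  steps=[
    [-1,-8,0,0],
    [0,0,20,0],
    [0,0,20,0],
    [0,0,0,0],
  ],
)

```text
time: 2.75
tool_pos: [0.4343, 0.3644, 0.039]
tool_rot: [0.009, -0.003, 1.0, 0.009]
contact_force: [1.0, -0.0, -0.3]
gripper_width: 1.001
```

```bash
python3 -c "
from h import *
go(.4328,.36,.026)"
```

```text
t 2.75 pos [0.4343 0.3644 0.039 ] shift [ 1.8 -4.6 12.9] turn_about_tool_z 0.37 F [ 1.  -0.  -0.3] w 1.001 tilt [0.017 0.017]
```

step_arm(
  steps=[
    [2,-4,12,0],
    [0,0,0,0],
    [0,0,0,0],
  ],
)

```text
time: 3.05
tool_pos: [0.4356, 0.3624, 0.0323]
tool_rot: [0.012, -0.004, 1.0, 0.011]
contact_force: [1.1, -0.5, 0.8]
gripper_width: 1.003
```

```bash
python3 -c "
from h import *
go(.4328,.36,.026)"
```

```text
t 3.05 pos [0.4356 0.3624 0.0323] shift [ 2.9 -2.6  6.1] turn_about_tool_z 0.4 F [ 1.1 -0.5  0.8] w 1.003 tilt [0.025 0.022]
```

```bash
python3 -c "
from h import *
print(state()['joint_pos'],state()['joint_efforts'])"
```

```text
[ 0.55991294  0.10374935  1.91517973  0.00631527  1.08978775 -1.02092862] [ 5.86923701e-02 -3.52761269e+01 -3.05869138e+01  1.73586229e-02
 -5.83838217e-02 -7.28328941e-04]
```

step_arm(
  steps=[
    [0,0,0,0],
    [0,0,0,0],
    [0,0,0,0],
    [0,0,0,0],
  ],
)

```text
time: 3.45
tool_pos: [0.437, 0.3632, 0.0348]
tool_rot: [0.014, -0.004, 1.0, 0.012]
contact_force: [1.0, -0.7, -0.3]
gripper_width: 0.999
```

```bash
python3 -c "
from h import *
print(state()['joint_pos'],state()['joint_efforts'])
go(.4328,.36,.026)"
```

```text
[ 0.55979015  0.10108708  1.91315753  0.00628095  1.0906683  -1.02095788] [-2.06570236e-03 -3.61761153e+01 -3.17123759e+01  1.55145954e-02
 -1.16146447e-01  1.59825407e-05]
t 3.45 pos [0.437  0.3632 0.0348] shift [ 4.4 -3.4  8.6] turn_about_tool_z 0.39 F [ 1.  -0.7 -0.3] w 0.999 tilt [0.028 0.024]
```

step_arm(
  steps=[
    [0,0,-45,0],
    [0,0,-45,0],
    [0,0,-45,0],
    [0,0,-45,0],
  ],
)

```text
time: 3.85
tool_pos: [0.4269, 0.3557, 0.2097]
tool_rot: [0.005, -0.004, 1.0, 0.006]
contact_force: [0.1, 0.9, -0.1]
gripper_width: 0.997
```

```bash
python3 -c "
from h import *
print(state()['joint_pos'],state()['joint_vel'])
go(.4328,.36,.026)"
```

```text
[ 0.55780013 -0.10941788  1.80813411  0.00571228  1.42738116 -1.02082741] [-0.00624138 -0.3953563  -0.41361845 -0.00176761  0.8232605  -0.00123369]
t 3.85 pos [0.4269 0.3557 0.2097] shift [ -4.    1.9 183.8] turn_about_tool_z 0.4 F [ 0.1  0.9 -0.1] w 0.997 tilt [0.01  0.013]
```

step_arm(
  steps=[
    [0,0,-45,0],
    [0,0,-45,0],
    [-5,0,-20,0],
  ],
)

```text
time: 4.15
tool_pos: [0.4308, 0.3546, 0.3293]
tool_rot: [0.008, -0.004, 1.0, 0.009]
contact_force: [0.9, 0.4, 0.2]
gripper_width: 0.999
```

```bash
python3 -c "
from h import *
go(.4328,.36,.026)"
```

```text
t 4.15 pos [0.4308 0.3546 0.3293] shift [3.000e+00 2.000e-01 3.033e+02] turn_about_tool_z 0.43 F [0.9 0.4 0.2] w 0.999 tilt [0.017 0.017]
```

```bash
cat > t.py <<'E'
from h import *
s=state(); T=pose(s); print("%.2f"%s["time"],np.round(T[:3,3],4),"tilt",np.round(T[:2,2],4),"q",np.round(s["joint_pos"][[1,2,4]],4),"v",np.round(s["joint_vel"][[1,2,4]],3))
E
python3 t.py
```

```text
4.15 [0.4308 0.3546 0.3293] tilt [0.0166 0.0172] q [-0.1627  1.659   1.6221] v [ 0.05  -0.331  0.328]
```

step_arm(
  steps=[
    [0,0,0,0],
    [0,0,0,0],
    [0,0,0,0],
  ],
)

```text
time: 4.45
tool_pos: [0.4316, 0.355, 0.3318]
tool_rot: [0.011, -0.004, 1.0, 0.01]
contact_force: [0.6, 0.2, -0.2]
gripper_width: 1.0
```

```bash
python3 t.py
```

```text
4.45 [0.4316 0.355  0.3318] tilt [0.0211 0.0199] q [-0.1644  1.6564  1.6211] v [ 0.008  0.027 -0.003]
```

step_arm(
  steps=[
    [0,0,45,0],
  ],
)

```text
time: 4.55
tool_pos: [0.4349, 0.3574, 0.292]
tool_rot: [0.015, -0.004, 1.0, 0.013]
contact_force: [1.5, 1.2, 0.9]
gripper_width: 1.002
```

```bash
python3 t.py
```

```text
4.55 [0.4349 0.3574 0.292 ] tilt [0.0306 0.0259] q [-0.1514  1.71    1.5434] v [ 0.203  0.719 -0.801]
```

step_arm(
  steps=[
    [0,0,0,0],
  ],
)

```text
time: 4.65
tool_pos: [0.4302, 0.3546, 0.2798]
tool_rot: [0.007, -0.004, 1.0, 0.008]
contact_force: [-0.7, -0.8, -2.4]
gripper_width: 1.001
```

```bash
python3 t.py
```

```text
4.65 [0.4302 0.3546 0.2798] tilt [0.0133 0.0152] q [-0.1464  1.7252  1.5436] v [-0.047 -0.169  0.019]
```

step_arm(
  steps=[
    [0,0,0,0],
    [0,0,0,0],
  ],
)

```text
time: 4.85
tool_pos: [0.4296, 0.3544, 0.279]
tool_rot: [0.005, -0.004, 1.0, 0.007]
contact_force: [1.1, 0.1, 0.3]
gripper_width: 0.999
```

```bash
python3 t.py
```

```text
4.85 [0.4296 0.3544 0.279 ] tilt [0.0105 0.0135] q [-0.1453  1.7255  1.5454] v [-0.007 -0.037 -0.001]
```

step_arm(
  steps=[
    [0,0,-45,0],
  ],
)

```text
time: 4.95
tool_pos: [0.4268, 0.3523, 0.3176]
tool_rot: [-0.0, -0.004, 1.0, 0.003]
contact_force: [0.4, -0.2, -0.1]
gripper_width: 1.0
```

```bash
python3 t.py
```

```text
4.95 [0.4268 0.3523 0.3176] tilt [-0.0008  0.0066] q [-0.1574  1.6731  1.6231] v [-0.186 -0.711  0.797]
```

step_arm(
  steps=[
    [0,0,0,0],
    [0,0,0,0],
  ],
)

```text
time: 5.15
tool_pos: [0.4301, 0.3544, 0.3292]
tool_rot: [0.007, -0.004, 1.0, 0.008]
contact_force: [-0.0, 0.4, -0.8]
gripper_width: 1.0
```

```bash
python3 t.py
```

```text
5.15 [0.4301 0.3544 0.3292] tilt [0.0138 0.0156] q [-0.1621  1.6585  1.6252] v [-0.036 -0.104  0.009]
```

step_arm(
  steps=[
    [-40,0,0,0],
  ],
)

```text
time: 5.25
tool_pos: [0.469, 0.356, 0.3337]
tool_rot: [0.009, -0.006, 1.0, 0.01]
contact_force: [-0.2, 0.1, 0.8]
gripper_width: 1.001
```

```bash
python3 t.py
```

```text
5.25 [0.469  0.356  0.3337] tilt [0.0179 0.0192] q [-0.0905  1.5861  1.621 ] v [ 0.816 -0.779 -0.092]
```

step_arm(
  steps=[
    [0,0,0,0],
    [0,0,0,0],
  ],
)

```text
time: 5.45
tool_pos: [0.4724, 0.3561, 0.3351]
tool_rot: [0.01, -0.004, 1.0, 0.01]
contact_force: [0.4, 0.4, 0.0]
gripper_width: 1.001
```

```bash
python3 t.py
```

```text
5.45 [0.4724 0.3561 0.3351] tilt [0.0206 0.02  ] q [-0.0859  1.5795  1.6202] v [ 0.028 -0.024 -0.018]
```

step_arm(
  steps=[
    [40,0,0,0],
  ],
)

```text
time: 5.55
tool_pos: [0.4343, 0.3553, 0.3335]
tool_rot: [0.01, -0.003, 1.0, 0.01]
contact_force: [-1.3, 0.1, 0.2]
gripper_width: 0.998
```

```bash
python3 t.py
```

```text
5.55 [0.4343 0.3553 0.3335] tilt [0.0203 0.0191] q [-0.1583  1.6484  1.6242] v [-0.836  0.74   0.099]
```

step_arm(
  steps=[
    [0,0,0,0],
    [0,0,0,0],
  ],
)

```text
time: 5.75
tool_pos: [0.4309, 0.3558, 0.3344]
tool_rot: [0.01, -0.004, 1.0, 0.01]
contact_force: [-0.2, -0.4, 0.6]
gripper_width: 1.004
```

```bash
python3 t.py
```

```text
5.75 [0.4309 0.3558 0.3344] tilt [0.0205 0.0201] q [-0.1648  1.6527  1.6257] v [-0.034  0.021  0.02 ]
```

step_arm(
  steps=[
    [0,0,48,0],
    [0,0,0,0],
    [0,0,48,0],
    [0,0,0,0],
    [0,0,48,0],
    [0,0,0,0],
  ],
)

```text
time: 6.35
tool_pos: [0.4361, 0.3598, 0.2093]
tool_rot: [0.013, -0.004, 1.0, 0.011]
contact_force: [-0.1, -0.3, -2.6]
gripper_width: 1.001
```

```bash
python3 t.py; python3 -c "
from h import *
go(.4328,.36,.026)"
```

```text
6.35 [0.4361 0.3598 0.2093] tilt [0.0252 0.0228] q [-0.0974  1.7978  1.4078] v [-0.081 -0.25   0.03 ]
t 6.35 pos [0.4361 0.3598 0.2093] shift [  8.   -3.9 183.1] turn_about_tool_z 0.48 F [-0.1 -0.3 -2.6] w 1.001 tilt [0.025 0.023]
```

step_arm(
  steps=[
    [0,0,0,0],
    [0,0,0,0],
    [4,-2,48,0],
    [0,0,0,0],
    [0,0,0,0],
    [0,0,0,0],
  ],
)

```text
time: 6.95
tool_pos: [0.446, 0.3664, 0.1877]
tool_rot: [0.028, -0.004, 0.999, 0.021]
contact_force: [-0.4, 1.3, 0.7]
gripper_width: 1.0
```

```bash
python3 t.py; python3 -c "
from h import *
go(.4328,.36,.026)"
```

```text
6.95 [0.446  0.3664 0.1877] tilt [0.0559 0.0418] q [-0.0761  1.8155  1.3326] v [-0.025 -0.073  0.007]
t 6.95 pos [0.446  0.3664 0.1877] shift [ 22.3 -13.  160.3] turn_about_tool_z 0.42 F [-0.4  1.3  0.7] w 1.0 tilt [0.056 0.042]
```

step_arm(
  steps=[
    [0,0,-48,0],
    [0,0,0,0],
    [0,0,0,0],
    [0,0,0,0],
  ],
)

```text
time: 7.35
tool_pos: [0.4482, 0.3674, 0.2495]
tool_rot: [0.036, -0.004, 0.999, 0.026]
contact_force: [-0.1, 0.3, -0.1]
gripper_width: 0.993
```

```bash
python3 t.py
```

```text
7.35 [0.4482 0.3674 0.2495] tilt [0.0719 0.0517] q [-0.1245  1.7571  1.4205] v [-0.005 -0.005  0.009]
```

step_arm(
  steps=[
    [0,0,-20,0],
    [0,0,0,0],
    [0,0,0,0],
  ],
)

```text
time: 7.65
tool_pos: [0.4472, 0.3666, 0.2708]
tool_rot: [0.037, -0.004, 0.999, 0.026]
contact_force: [-0.2, 0.1, -0.8]
gripper_width: 1.0
```

```bash
python3 t.py
```

```text
7.65 [0.4472 0.3666 0.2708] tilt [0.0731 0.0524] q [-0.139   1.7352  1.4555] v [-0.014 -0.031 -0.001]
```

step_arm(
  steps=[
    [0,0,-5,0],
    [0,0,-5,0],
    [0,0,-5,0],
    [0,0,-5,0],
    [0,0,-5,0],
    [0,0,-5,0],
  ],
)

```text
time: 8.25
tool_pos: [0.4438, 0.3643, 0.2986]
tool_rot: [0.034, -0.004, 0.999, 0.024]
contact_force: [0.1, -1.2, 0.0]
gripper_width: 1.002
```

```bash
python3 t.py
```

```text
8.25 [0.4438 0.3643 0.2986] tilt [0.0677 0.0491] q [-0.1554  1.704   1.5095] v [-0.03  -0.062  0.091]
```

step_arm(
  steps=[
    [0,0,5,0],
    [0,0,5,0],
    [0,0,5,0],
    [0,0,5,0],
    [0,0,5,0],
    [0,0,5,0],
  ],
)

```text
time: 8.85
tool_pos: [0.4462, 0.366, 0.2669]
tool_rot: [0.034, -0.004, 0.999, 0.025]
contact_force: [-0.6, -0.1, 0.2]
gripper_width: 1.002
```

```bash
python3 t.py
```

```text
8.85 [0.4462 0.366  0.2669] tilt [0.0685 0.0496] q [-0.1366  1.7392  1.4546] v [ 0.038  0.064 -0.094]
```

step_arm(
  steps=[
    [0,0,0,0],
    [0,0,0,0],
    [0,0,0,0],
    [0,0,0,0],
  ],
)

```text
time: 9.25
tool_pos: [0.4458, 0.3657, 0.2653]
tool_rot: [0.033, -0.004, 0.999, 0.024]
contact_force: [-0.2, 0.3, 0.9]
gripper_width: 1.001
```

```bash
python3 t.py
```

```text
9.25 [0.4458 0.3657 0.2653] tilt [0.0665 0.0483] q [-0.1355  1.7407  1.4543] v [-0.001 -0.004 -0.002]
```

step_arm(
  steps=[
    [0,0,45,0],
  ],
)

```text
time: 9.35
tool_pos: [0.4527, 0.3704, 0.2287]
tool_rot: [0.04, -0.004, 0.999, 0.028]
contact_force: [0.3, 1.0, 0.7]
gripper_width: 0.997
```

```bash
python3 t.py
```

```text
9.35 [0.4527 0.3704 0.2287] tilt [0.0799 0.0568] q [-0.1056  1.7748  1.3744] v [ 0.391  0.509 -0.82 ]
```

step_arm(
  steps=[
    [0,0,0,0],
  ],
)

```text
time: 9.45
tool_pos: [0.4491, 0.3681, 0.2208]
tool_rot: [0.034, -0.004, 0.999, 0.025]
contact_force: [0.1, -0.6, -2.1]
gripper_width: 1.001
```

```bash
python3 t.py
```

```text
9.45 [0.4491 0.3681 0.2208] tilt [0.0683 0.0495] q [-0.1017  1.7839  1.3751] v [-0.077 -0.167  0.023]
```

step_arm(
  steps=[
    [0,0,0,0],
  ],
)

```text
time: 9.55
tool_pos: [0.4498, 0.3686, 0.2228]
tool_rot: [0.035, -0.004, 0.999, 0.025]
contact_force: [-0.4, 1.1, 1.2]
gripper_width: 1.002
```

```bash
python3 t.py
```

```text
9.55 [0.4498 0.3686 0.2228] tilt [0.0703 0.0507] q [-0.1025  1.7814  1.3761] v [0.026 0.064 0.011]
```

step_arm(
  steps=[
    [0,0,0,0],
  ],
)

```text
time: 9.65
tool_pos: [0.4499, 0.3687, 0.2238]
tool_rot: [0.035, -0.004, 0.999, 0.025]
contact_force: [0.3, -0.3, 0.3]
gripper_width: 0.998
```

```bash
python3 t.py
```

```text
9.65 [0.4499 0.3687 0.2238] tilt [0.0707 0.051 ] q [-0.1031  1.7802  1.3774] v [-0.017 -0.044  0.003]
```

step_arm(
  steps=[
    [0,0,-15,0],
    [0,0,-30,0],
    [0,0,-15,0],
  ],
)

```text
time: 9.95
tool_pos: [0.446, 0.3658, 0.29]
tool_rot: [0.037, -0.004, 0.999, 0.026]
contact_force: [0.7, 0.2, 0.1]
gripper_width: 1.0
```

```bash
python3 t.py
```

```text
9.95 [0.446  0.3658 0.29  ] tilt [0.0732 0.0525] q [-0.1504  1.7138  1.4882] v [-0.088 -0.15   0.269]
```

step_arm(
  steps=[
    [0,0,0,0],
  ],
)

```text
time: 10.05
tool_pos: [0.4473, 0.3667, 0.2952]
tool_rot: [0.04, -0.004, 0.999, 0.028]
contact_force: [0.4, 0.6, -0.2]
gripper_width: 0.999
```

```bash
python3 t.py
```

```text
10.05 [0.4473 0.3667 0.2952] tilt [0.0798 0.0566] q [-0.1536  1.7084  1.4889] v [-0.01  -0.014  0.002]
```

step_arm(
  steps=[
    [0,0,0,0],
  ],
)

```text
time: 10.15
tool_pos: [0.4477, 0.3669, 0.2967]
tool_rot: [0.041, -0.004, 0.999, 0.029]
contact_force: [-0.2, -0.5, -0.3]
gripper_width: 0.999
```

```bash
python3 t.py
```

```text
10.15 [0.4477 0.3669 0.2967] tilt [0.0819 0.0579] q [-0.1547  1.7071  1.4889] v [-0.014 -0.022  0.005]
```

step_arm(
  steps=[
    [0,0,-20,0],
    [0,0,20,0],
    [0,0,-20,0],
    [0,0,20,0],
    [0,0,-20,0],
    [0,0,20,0],
    [0,0,-20,0],
    [0,0,20,0],
  ],
)

```text
time: 10.95
tool_pos: [0.4438, 0.3645, 0.2863]
tool_rot: [0.035, -0.004, 0.999, 0.025]
contact_force: [0.1, 0.7, 2.3]
gripper_width: 1.0
```

```bash
python3 t.py
```

```text
10.95 [0.4438 0.3645 0.2863] tilt [0.0693 0.0502] q [-0.1522  1.7214  1.4869] v [ 0.185  0.424 -0.366]
```

step_arm(
  steps=[
    [0,0,-15,0],
    [0,0,-15,0],
    [0,0,-15,0],
    [0,0,45,0],
    [0,0,-15,0],
    [0,0,-15,0],
    [0,0,-15,0],
    [0,0,45,0],
  ],
)

```text
time: 11.75
tool_pos: [0.4436, 0.3644, 0.2986]
tool_rot: [0.038, -0.004, 0.999, 0.027]
contact_force: [0.6, 0.6, 0.6]
gripper_width: 0.996
```

```bash
python3 t.py
```

```text
11.75 [0.4436 0.3644 0.2986] tilt [0.0759 0.0543] q [-0.1623  1.7106  1.5   ] v [ 0.246  0.628 -0.786]
```

step_arm(
  steps=[
    [0,0,15,0],
    [0,0,15,0],
    [0,0,15,0],
    [0,0,-45,0],
    [0,0,15,0],
    [0,0,15,0],
    [0,0,15,0],
    [0,0,-45,0],
  ],
)

```text
time: 12.55
tool_pos: [0.4434, 0.3641, 0.2922]
tool_rot: [0.035, -0.004, 0.999, 0.025]
contact_force: [-1.0, -0.5, -2.8]
gripper_width: 1.002
```

```bash
python3 t.py
```

```text
12.55 [0.4434 0.3641 0.2922] tilt [0.0694 0.0502] q [-0.1557  1.7148  1.497 ] v [-0.336 -0.623  0.787]
```

step_arm(
  steps=[
    [20,0,0,0],
    [-20,0,0,0],
    [20,0,0,0],
    [-20,0,0,0],
    [20,0,0,0],
    [-20,0,0,0],
    [20,0,0,0],
    [-20,0,0,0],
  ],
)

```text
time: 13.35
tool_pos: [0.4404, 0.3639, 0.2815]
tool_rot: [0.03, -0.005, 0.999, 0.023]
contact_force: [-0.2, 0.4, 0.5]
gripper_width: 1.001
```

```bash
python3 t.py
```

```text
13.35 [0.4404 0.3639 0.2815] tilt [0.0592 0.0454] q [-0.1504  1.7272  1.4904] v [ 0.462 -0.428 -0.097]
```

step_arm(
  steps=[
    [0,0,0,0],
    [0,0,0,0],
    [0,0,0,0],
  ],
)

```text
time: 13.65
tool_pos: [0.4409, 0.3638, 0.2787]
tool_rot: [0.029, -0.004, 0.999, 0.022]
contact_force: [-0.7, 0.7, 0.5]
gripper_width: 1.002
```

```bash
python3 t.py
```

```text
13.65 [0.4409 0.3638 0.2787] tilt [0.0568 0.0439] q [-0.1467  1.7284  1.4884] v [ 0.002  0.005 -0.   ]
```

step_arm(
  steps=[
    [0,0,-20,0],
    [0,0,20,0],
    [0,0,-20,0],
    [0,0,20,0],
    [0,0,-20,0],
    [0,0,20,0],
    [0,0,-20,0],
    [0,0,20,0],
  ],
)

```text
time: 14.45
tool_pos: [0.4369, 0.3637, 0.2769]
tool_rot: [0.027, -0.005, 0.999, 0.022]
contact_force: [0.5, 0.7, 1.2]
gripper_width: 0.999
```

step_arm(
  steps=[
    [0,0,0,0],
    [0,0,0,0],
  ],
)

```text
time: 14.65
tool_pos: [0.4352, 0.3631, 0.2739]
tool_rot: [0.025, -0.005, 0.999, 0.021]
contact_force: [-0.6, 0.3, 0.4]
gripper_width: 1.002
```

```bash
python3 t.py
```

```text
14.65 [0.4352 0.3631 0.2739] tilt [0.05   0.0413] q [-0.1517  1.7406  1.4884] v [0.012 0.048 0.007]
```

step_arm(
  steps=[
    [0,0,-40,0],
    [0,0,40,0],
    [0,0,-40,0],
    [0,0,40,0],
    [0,0,-40,0],
    [0,0,40,0],
    [0,0,0,0],
    [0,0,0,0],
  ],
)

```text
time: 15.45
tool_pos: [0.4123, 0.3494, 0.2637]
tool_rot: [-0.013, -0.006, 1.0, -0.003]
contact_force: [-0.7, 0.4, 0.9]
gripper_width: 1.003
```

```bash
python3 t.py
```

```text
15.45 [0.4123 0.3494 0.2637] tilt [-0.026  -0.0059] q [-0.1513  1.7563  1.5618] v [0.017 0.059 0.006]
```

step_arm(
  steps=[
    [25,25,0,0],
    [-25,-25,0,0],
    [25,25,0,0],
    [-25,-25,0,0],
    [25,25,0,0],
    [-25,-25,0,0],
    [0,0,0,0],
    [0,0,0,0],
  ],
)

```text
time: 16.25
tool_pos: [0.4202, 0.3624, 0.2933]
tool_rot: [0.005, -0.011, 1.0, 0.01]
contact_force: [-0.0, 0.7, 0.2]
gripper_width: 1.001
```

```bash
python3 t.py
```

```text
16.25 [0.4202 0.3624 0.2933] tilt [0.0106 0.0203] q [-0.1587  1.7142  1.5663] v [-0.004 -0.043 -0.002]
```

step_arm(
  steps=[
    [25,-25,0,0],
    [-25,25,0,0],
    [25,-25,0,0],
    [-25,25,0,0],
    [25,-25,0,0],
    [-25,25,0,0],
    [0,0,0,0],
    [0,0,0,0],
  ],
)

```text
time: 17.05
tool_pos: [0.4022, 0.3501, 0.2569]
tool_rot: [-0.024, -0.009, 1.0, -0.008]
contact_force: [-0.0, 0.0, 1.2]
gripper_width: 1.0
```

```bash
python3 t.py
```

```text
17.05 [0.4022 0.3501 0.2569] tilt [-0.0473 -0.0164] q [-0.1499  1.7666  1.5736] v [ 0.057 -0.011 -0.038]
```

step_arm(
  steps=[
    [0,0,40,0],
    [0,0,-40,0],
    [0,0,0,0],
    [0,0,0,0],
  ],
)

```text
time: 17.45
tool_pos: [0.3914, 0.343, 0.2409]
tool_rot: [-0.036, -0.009, 0.999, -0.015]
contact_force: [0.3, 0.2, 0.0]
gripper_width: 0.999
```

```bash
cat >> t.py <<'E'
r=T[:2,3]/np.hypot(*T[:2,3]); print("   radial",round(T[:2,2]@r,4),"tang",round(T[:2,2]@[-r[1],r[0]],4),"q146",np.round(s["joint_pos"][[0,3,5]],4))
E
python3 t.py
```

```text
17.45 [0.3914 0.343  0.2409] tilt [-0.071  -0.0316] q [-0.1536  1.7972  1.5749] v [-0.054 -0.103 -0.007]
   radial -0.0742 tang 0.023 q146 [ 0.5701  0.0117 -1.0187]
```

step_arm(
  steps=[
    [0,0,40,0],
    [0,0,-40,0],
    [0,0,0,0],
    [0,0,0,0],
  ],
)

```text
time: 17.85
tool_pos: [0.3803, 0.3357, 0.2257]
tool_rot: [-0.047, -0.008, 0.999, -0.022]
contact_force: [0.2, -0.1, 0.3]
gripper_width: 0.998
```

```bash
python3 t.py
```

```text
17.85 [0.3803 0.3357 0.2257] tilt [-0.0925 -0.0452] q [-0.1592  1.8287  1.5746] v [-0.051 -0.111 -0.007]
   radial -0.0993 tang 0.0273 q146 [ 0.5698  0.0118 -1.0184]
```

step_arm(
  steps=[
    [25,25,0,0],
    [-25,-25,0,0],
    [25,25,0,0],
    [-25,-25,0,0],
    [25,25,0,0],
    [-25,-25,0,0],
    [0,0,0,0],
    [0,0,0,0],
  ],
)

```text
time: 18.65
tool_pos: [0.396, 0.3535, 0.2625]
tool_rot: [-0.019, -0.013, 1.0, -0.003]
contact_force: [0.4, 0.5, 0.5]
gripper_width: 1.002
```

```bash
sed -i 's/^r=.*/r=np.array([np.cos(s["joint_pos"][0]),np.sin(s["joint_pos"][0])]); print("   inplane",round(T[:2,2]@r,4),"perp",round(T[:2,2]@[-r[1],r[0]],4))/' t.py; python3 t.py
```

```text
18.65 [0.396  0.3535 0.2625] tilt [-0.037  -0.0062] q [-0.1689  1.774   1.5708] v [-0.004 -0.056 -0.008]
   inplane -0.0343 perp 0.0151
```

step_arm(
  steps=[
    [0,0,-48,0],
    [0,0,0,0],
    [0,0,0,0],
    [0,0,0,0],
  ],
)

```text
time: 19.05
tool_pos: [0.4012, 0.3559, 0.3184]
tool_rot: [-0.012, -0.013, 1.0, 0.001]
contact_force: [-0.0, -0.5, 0.7]
gripper_width: 0.999
```

```bash
python3 t.py
```

```text
19.05 [0.4012 0.3559 0.3184] tilt [-0.0242  0.0025] q [-0.1856  1.6969  1.6492] v [ 0.002 -0.001 -0.   ]
   inplane -0.0188 perp 0.0153
```

step_arm(
  steps=[
    [0,0,10,0],
    [0,0,10,0],
    [0,0,10,0],
    [0,0,10,0],
    [0,0,10,0],
    [0,0,0,0],
    [0,0,0,0],
  ],
)

```text
time: 19.75
tool_pos: [0.3986, 0.3551, 0.26]
tool_rot: [-0.015, -0.012, 1.0, -0.0]
contact_force: [0.5, -0.7, 0.3]
gripper_width: 0.999
```

```bash
python3 t.py
```

```text
19.75 [0.3986 0.3551 0.26  ] tilt [-0.0293 -0.0007] q [-0.1669  1.7762  1.5572] v [ 0.009  0.02  -0.005]
   inplane -0.0249 perp 0.0154
```

step_arm(
  steps=[
    [-17,2,-20,0],
    [-17,2,-28,0],
    [0,0,0,0],
    [0,0,0,0],
  ],
)

```text
time: 20.15
tool_pos: [0.4341, 0.3599, 0.3072]
tool_rot: [-0.016, -0.013, 1.0, -0.001]
contact_force: [0.7, -0.0, -0.6]
gripper_width: 1.003
```

```bash
python3 t.py
```

```text
20.15 [0.4341 0.3599 0.3072] tilt [-0.0313 -0.0019] q [-0.1095  1.6469  1.6318] v [-0.004 -0.045 -0.001]
   inplane -0.0276 perp 0.0149
```

step_arm(
  steps=[
    [0,0,10,0],
    [0,0,20,0],
    [0,0,20,0],
    [0,0,20,0],
    [0,0,20,0],
    [0,0,20,0],
    [0,0,20,0],
    [0,0,20,0],
  ],
)

```text
time: 20.95
tool_pos: [0.4222, 0.3578, 0.1436]
tool_rot: [-0.018, -0.014, 1.0, -0.002]
contact_force: [1.0, 0.2, -0.1]
gripper_width: 0.998
```

```bash
python3 t.py;  python3 -c "
from h import *
go(.4328,.36,.026)"
```

```text
20.95 [0.4222 0.3578 0.1436] tilt [-0.0366 -0.0046] q [-0.0259  1.8427  1.3583] v [ 0.182  0.221 -0.38 ]
   inplane -0.0335 perp 0.0155
t 20.95 pos [0.4222 0.3578 0.1436] shift [-15.    2.3 117.1] turn_about_tool_z 1.6 F [ 1.   0.2 -0.1] w 0.998 tilt [-0.037 -0.005]
```

step_arm(
  steps=[
    [0,0,-48,0],
    [0,0,0,0],
    [0,0,0,0],
    [0,0,0,0],
    [0,0,-48,0],
    [0,0,0,0],
    [0,0,0,0],
  ],
)

```text
time: 21.65
tool_pos: [0.4152, 0.3533, 0.2232]
tool_rot: [-0.031, -0.015, 0.999, -0.009]
contact_force: [0.2, 0.5, -0.7]
gripper_width: 1.001
```

```bash
python3 t.py;  python3 -c "
from h import *
go(.4328,.36,.026)"
```

```text
21.65 [0.4152 0.3533 0.2232] tilt [-0.0613 -0.0199] q [-0.0921  1.7702  1.526 ] v [-0.035 -0.078 -0.002]
   inplane -0.0625 perp 0.0157
t 21.65 pos [0.4152 0.3533 0.2232] shift [-30.    9.7 195.6] turn_about_tool_z 1.67 F [ 0.2  0.5 -0.7] w 1.001 tilt [-0.061 -0.02 ]
```

step_arm(
  steps=[
    [0,0,0,0],
    [0,0,-48,0],
    [0,0,0,0],
    [0,0,0,0],
    [0,0,0,0],
  ],
)

```text
time: 22.15
tool_pos: [0.417, 0.3538, 0.2689]
tool_rot: [-0.032, -0.015, 0.999, -0.01]
contact_force: [0.4, 0.5, 0.0]
gripper_width: 0.998
```

```bash
python3 t.py
```

```text
22.15 [0.417  0.3538 0.2689] tilt [-0.0645 -0.0218] q [-0.1106  1.7116  1.6069] v [ 0.011  0.027 -0.004]
   inplane -0.0662 perp 0.0158
```

step_arm(
  steps=[
    [0,0,-48,0],
    [0,0,0,0],
    [0,0,0,0],
    [0,0,0,0],
  ],
)

```text
time: 22.55
tool_pos: [0.4183, 0.3537, 0.3122]
tool_rot: [-0.036, -0.015, 0.999, -0.013]
contact_force: [0.9, -0.2, 0.3]
gripper_width: 0.998
```

```bash
python3 t.py;  python3 -c "
from h import *
go(.4328,.36,.026)"
```

```text
22.55 [0.4183 0.3537 0.3122] tilt [-0.0719 -0.0264] q [-0.118   1.6478  1.6869] v [ 0.012  0.025 -0.002]
   inplane -0.075 perp 0.0157
t 22.55 pos [0.4183 0.3537 0.3122] shift [-35.4  12.8 284.1] turn_about_tool_z 1.66 F [ 0.9 -0.2  0.3] w 0.998 tilt [-0.072 -0.026]
```

step_arm(
  steps=[
    [25,25,0,0],
    [-25,-25,0,0],
    [25,25,0,0],
    [-25,-25,0,0],
    [25,25,0,0],
    [-25,-25,0,0],
    [0,0,0,0],
    [0,0,0,0],
  ],
)

```text
time: 23.35
tool_pos: [0.4145, 0.3576, 0.3062]
tool_rot: [-0.039, -0.019, 0.999, -0.014]
contact_force: [0.6, -0.3, -0.6]
gripper_width: 0.996
```

```bash
python3 t.py;  python3 -c "
from h import *
go(.4328,.36,.026)"
```

```text
23.35 [0.4145 0.3576 0.3062] tilt [-0.0766 -0.0291] q [-0.1137  1.6538  1.6818] v [ 0.011  0.008 -0.01 ]
   inplane -0.0802 perp 0.0166
t 23.35 pos [0.4145 0.3576 0.3062] shift [-40.1   9.  277.8] turn_about_tool_z 2.15 F [ 0.6 -0.3 -0.6] w 0.996 tilt [-0.077 -0.029]
```

step_arm(
  steps=[
    [-3,1,10,1],
    [-4,1,22,1],
    [-4,1,25,0],
    [-4,1,25,0],
    [-4,1,25,0],
    [-4,1,25,0],
    [-4,1,25,0],
    [-3,0,20,0],
  ],
)

```text
time: 24.15
tool_pos: [0.4329, 0.3593, 0.1184]
tool_rot: [-0.037, 0.004, 0.999, -0.013]
contact_force: [-0.3, -0.5, 0.4]
gripper_width: 1.003
```

```bash
echo 'import sys
if len(sys.argv)>3: go(*map(float,sys.argv[1:4]))' >>t.py; python3 t.py .4328 .36 .026
```

```text
24.15 [0.4329 0.3593 0.1184] tilt [-0.0731 -0.0264] q [0.0506 1.8114 1.3557] v [ 0.241  0.133 -0.376]
   inplane -0.0761 perp 0.0159
t 24.15 pos [0.4329 0.3593 0.1184] shift [-6.6  3.2 92.1] turn_about_tool_z -0.48 F [-0.3 -0.5  0.4] w 1.003 tilt [-0.073 -0.026]
```

step_arm(
  steps=[
    [-2,1,20,0],
    [-2,1,20,0],
    [-1,1,18,0],
    [-1,0,13,0],
    [0,0,7,0],
    [0,0,0,0],
  ],
)

```text
time: 24.75
tool_pos: [0.4289, 0.356, 0.0277]
tool_rot: [-0.042, 0.007, 0.999, -0.017]
contact_force: [-0.5, -0.2, 0.5]
gripper_width: 1.001
```

```bash
python3 t.py .4328 .36 .026
```

```text
24.75 [0.4289 0.356  0.0277] tilt [-0.0834 -0.0325] q [0.1641 1.8588 1.2069] v [ 0.001 -0.007 -0.003]
   inplane -0.0881 perp 0.0159
t 24.75 pos [0.4289 0.356  0.0277] shift [-4.   4.1  1.3] turn_about_tool_z -0.87 F [-0.5 -0.2  0.5] w 1.001 tilt [-0.083 -0.033]
```

step_arm(
  steps=[
    [-3,3,0,0],
    [0,0,0,0],
  ],
)

```text
time: 24.95
tool_pos: [0.433, 0.3596, 0.0285]
tool_rot: [-0.041, 0.007, 0.999, -0.016]
contact_force: [0.7, -0.1, -0.2]
gripper_width: 1.001
```

step_arm(
  steps=[
    [0,0,0,0],
    [0,0,0,0],
    [0,0,0,0],
    [0,0,0,0],
  ],
  claw=0,
)

```text
time: 25.35
tool_pos: [0.4355, 0.3612, 0.0321]
tool_rot: [-0.038, 0.007, 0.999, -0.014]
contact_force: [0.5, -0.1, -1.4]
gripper_width: 0.638
```

```bash
python3 t.py .4328 .36 .026
```

```text
25.35 [0.4355 0.3612 0.0321] tilt [-0.076  -0.0281] q [0.1702 1.8428 1.2081] v [-0.007 -0.007  0.003]
   inplane -0.0795 perp 0.016
t 25.35 pos [0.4355 0.3612 0.0321] shift [ 2.2 -1.1  6.3] turn_about_tool_z -0.88 F [ 0.5 -0.1 -1.4] w 0.638 tilt [-0.076 -0.028]
```

step_arm(
  steps=[
    [0,0,-8,0],
    [0,0,-20,0],
    [0,0,-28,0],
    [0,0,-30,0],
    [0,-5,-30,0],
    [-3,-10,-30,0],
    [-6,-20,-20,0],
    [-9,-30,-10,0],
  ],
)

```text
time: 26.15
tool_pos: [0.4638, 0.3007, 0.2148]
tool_rot: [-0.04, 0.004, 0.999, -0.016]
contact_force: [0.4, -0.3, -0.7]
gripper_width: 0.635
```

```bash
python3 t.py .6065 -.2225 .22; python3 -c "
from h import *
im,d=grab_frame('wrist'); cv2.imwrite('pics/w2.png',im[:,:,::-1])"
```

```text
26.15 [0.4638 0.3007 0.2148] tilt [-0.0805 -0.0308] q [-0.0511  1.7462  1.5325] v [-0.301  0.103  0.196]
   inplane -0.086 perp 0.0062
t 26.15 pos [0.4638 0.3007 0.2148] shift [-147.  -522.1   -0.6] turn_about_tool_z -0.57 F [ 0.4 -0.3 -0.7] w 0.635 tilt [-0.08  -0.031]
```

View pics/w2.png

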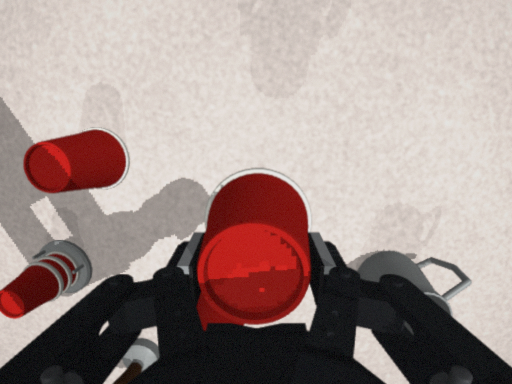

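The cup is held centrally between the pads (about (255,250)). I carry it to the medium stack.

step_arm(
  steps=[
    [-10,-36,0,0],
    [-11,-38,0,0],
    [-11,-38,0,0],
    [-11,-38,0,0],
    [-11,-38,0,0],
    [-11,-38,0,0],
    [-11,-38,0,0],
    [-11,-38,0,0],
  ],
)

```text
time: 27.0
tool_pos: [0.5516, -0.0137, 0.2251]
tool_rot: [-0.035, 0.004, 0.999, -0.015]
contact_force: [1.2, 1.5, 0.3]
gripper_width: 0.638
```

```bash
python3 t.py .6065 -.2225 .20
```

```text
27.00 [ 0.5516 -0.0137  0.2251] tilt [-0.0696 -0.03  ] q [-0.0709  1.7475  1.5299] v [ 0.236 -0.236 -0.035]
   inplane -0.0648 perp -0.0394
t 27.00 pos [ 0.5516 -0.0137  0.2251] shift [ -58.3 -207.6   27.4] turn_about_tool_z -0.48 F [1.2 1.5 0.3] w 0.638 tilt [-0.07 -0.03]
```

step_arm(
  steps=[
    [-12,-38,4,0],
    [-11,-38,4,0],
    [-11,-38,4,0],
    [-9,-34,4,0],
    [-7,-26,4,0],
    [-4,-17,4,0],
    [-2,-8,2,0],
    [0,0,0,0],
  ],
)

```text
time: 27.8
tool_pos: [0.605, -0.2263, 0.2018]
tool_rot: [-0.034, 0.007, 0.999, -0.015]
contact_force: [0.5, 1.4, -1.2]
gripper_width: 0.635
```

```bash
cat >> h.py <<'E'
def held(kind):
    """fit held cup (axis, position) and print it; returns world top point, axis"""
    T=pose(state()); im,d=grab_frame("wrist"); p=camera_params("wrist"); np.savez("held.npz",im=im,d=d,T=T)
    P=red_points(im,d,p,T@p["T_tool_cam"]); r0,r1,h=GEO[kind]
    t=T[:3,3]; Q=P[(np.hypot(*(P[:,:2]-t[:2]).T)<.055)&(P[:,2]>t[2]-.03)&(P[:,2]<t[2]+.09)]
    return fitfree(Q,kind,t)
def fitfree(Q,kind,t):
    r0,r1,h=GEO[kind]; k=(r0-r1)/h
    def f(a): # cone + top disc in frame of top centre (a0..2), tilt a3,a4
        ax=np.array([a[3],a[4],1.]); ax/=np.linalg.norm(ax); w=Q-a[:3]; s=-w@ax
        rho=np.linalg.norm(w+np.outer(s,ax),axis=1)
        return np.where(rho<r1-.002,s,(rho-(r1+k*s))*np.cos(np.arctan(k)))
    s=least_squares(f,[*t[:2],np.percentile(Q[:,2],95),0,0],loss="soft_l1",f_scale=.002)
    print("held top",np.round(s.x[:3],4),"tilt",np.round(s.x[3:],4),"n",len(Q),"res",round(np.median(np.abs(s.fun)),5),"rim z",round(s.x[2]-h,4))
    return s.x
E
python3 t.py .6065 -.2225 .20; python3 -c "
from h import *
held('medium')
P=wrist('w3'); P=P[P[:,2]<.13]; print(fit(P,'medium',np.array([.6065,-.2225]),.124))"
```

```text
27.80 [ 0.605  -0.2263  0.2018] tilt [-0.0683 -0.0286] q [0.1556 1.5532 1.4822] v [-0.003  0.003  0.009]
   inplane -0.0491 perp -0.0554
t 27.80 pos [ 0.605  -0.2263  0.2018] shift [-1.5  3.8  1.6] turn_about_tool_z -0.89 F [ 0.5  1.4 -1.2] w 0.635 tilt [-0.068 -0.029]
held top [ 0.6011 -0.2259  0.2422] tilt [-0.03    0.0003] n 13488 res 0.00051 rim z 0.1662
(array([ 0.60814979, -0.22139611]), 230, np.float64(0.0002217852584925524))
```

View pics/w3.png

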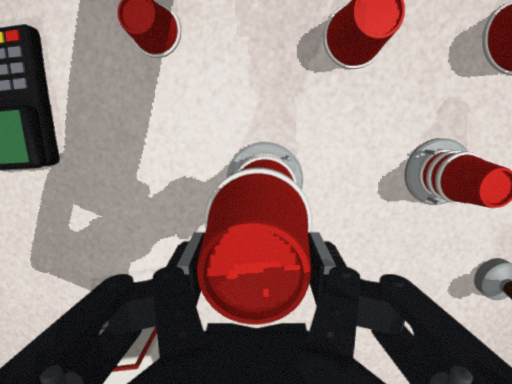

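```bash
python3 t.py .609 -.2223 .104
```

```text
27.90 [ 0.6051 -0.2251  0.2022] tilt [-0.0678 -0.0287] q [0.1543 1.5539 1.4823] v [-0.011  0.004 -0.001]
   inplane -0.0488 perp -0.0552
t 27.90 pos [ 0.6051 -0.2251  0.2022] shift [-10.5   5.7  97.6] turn_about_tool_z -0.81 F [ 0.4 -0.  -0.8] w 0.639 tilt [-0.068 -0.029]
```

step_arm(
  steps=[
    [-3,2,8,0],
    [-3,2,15,0],
    [-1,1,15,0],
    [-1,1,12,0],
    [-1,1,10,0],
  ],
)

```text
time: 28.4
tool_pos: [0.6112, -0.2154, 0.1383]
tool_rot: [-0.033, 0.004, 0.999, -0.015]
contact_force: [-0.7, -0.1, 0.2]
gripper_width: 0.634
```

```bash
python3 t.py .609 -.2223 .104
```

```text
28.40 [ 0.6112 -0.2154  0.1383] tilt [-0.0654 -0.0291] q [0.2101 1.6007 1.3785] v [ 0.104  0.087 -0.176]
   inplane -0.0473 perp -0.0537
t 28.40 pos [ 0.6112 -0.2154  0.1383] shift [-0.1 -5.9 34.6] turn_about_tool_z -0.53 F [-0.7 -0.1  0.2] w 0.634 tilt [-0.065 -0.029]
```

step_arm(
  steps=[
    [0,-4,4,0],
    [0,-2,5,0],
    [0,0,6,0],
    [0,0,6,0],
  ],
)

```text
time: 28.8
tool_pos: [0.6088, -0.2221, 0.1138]
tool_rot: [-0.034, 0.004, 0.999, -0.014]
contact_force: [0.2, -0.1, -0.2]
gripper_width: 0.637
```

```bash
python3 t.py .609 -.2223 .104
```

```text
28.80 [ 0.6088 -0.2221  0.1138] tilt [-0.0681 -0.0281] q [0.2353 1.6148 1.3416] v [ 0.057  0.044 -0.106]
   inplane -0.0497 perp -0.0545
t 28.80 pos [ 0.6088 -0.2221  0.1138] shift [-0.8  0.1  9.8] turn_about_tool_z -0.52 F [ 0.2 -0.1 -0.2] w 0.637 tilt [-0.068 -0.028]
```

step_arm(
  steps=[
    [0,0,4,0],
    [0,0,3,0],
    [0,0,3,0],
  ],
)

```text
time: 29.1
tool_pos: [0.6084, -0.2227, 0.1033]
tool_rot: [-0.033, 0.004, 0.999, -0.014]
contact_force: [1.3, 1.1, 1.0]
gripper_width: 0.638
```

step_arm(
  steps=[
    [0,0,3,0],
    [0,0,3,0],
  ],
)

```text
time: 29.3
tool_pos: [0.609, -0.2226, 0.0994]
tool_rot: [-0.033, 0.004, 0.999, -0.014]
contact_force: [-5.6, 3.8, 15.3]
gripper_width: 0.636
```

```bash
python3 t.py .609 -.2223 .104
```

```text
29.30 [ 0.609  -0.2226  0.0994] tilt [-0.0653 -0.0276] q [0.2492 1.624  1.316 ] v [ 0.007 -0.007  0.006]
   inplane -0.0472 perp -0.0528
t 29.30 pos [ 0.609  -0.2226  0.0994] shift [ 0.3  0.2 -4.6] turn_about_tool_z -0.55 F [-5.6  3.8 15.3] w 0.636 tilt [-0.065 -0.028]
```

step_arm(
  steps=[
    [0,0,0,0],
    [0,0,0,0],
    [0,0,0,0],
  ],
  claw=100,
)

```text
time: 29.6
tool_pos: [0.6091, -0.223, 0.0998]
tool_rot: [-0.032, 0.004, 0.999, -0.015]
contact_force: [0.4, -0.5, 0.4]
gripper_width: 1.004
```

step_arm(
  steps=[
    [0,0,-6,0],
    [0,0,-15,0],
    [0,0,-22,0],
    [3,5,-25,0],
    [8,10,-25,0],
    [15,15,-15,0],
    [15,10,-8,0],
  ],
)

```text
time: 30.3
tool_pos: [0.576, -0.1793, 0.2254]
tool_rot: [-0.032, 0.005, 0.999, -0.015]
contact_force: [0.1, -0.1, -0.9]
gripper_width: 0.999
```

```bash
python3 t.py .436 -.117 .20; python3 -c "
from h import *
p=camera_params('side')
im,d=grab_frame('side'); P=red_points(im,d,p,p['extrinsics']); cv2.imwrite('pics/s1.png',im[:,:,::-1])
Q=P[np.hypot(*(P[:,:2]-[.607,-.222]).T)<.05]; print('top z',np.percentile(Q[:,2],[90,98]))
print(fit(P,'medium',np.array([.607,-.222]),.144), fit(P,'medium',np.array([.437,-.1174]),.076))"
```

```text
30.30 [ 0.576  -0.1793  0.2254] tilt [-0.0649 -0.0293] q [0.041  1.6361 1.513 ] v [-0.466  0.298  0.14 ]
   inplane -0.0483 perp -0.0523
t 30.30 pos [ 0.576  -0.1793  0.2254] shift [138.7  61.8  32.6] turn_about_tool_z -0.64 F [ 0.1 -0.1 -0.9] w 0.999 tilt [-0.065 -0.029]
top z [0.1416662  0.14473593]
(array([ 0.606445 , -0.2226101]), 309, np.float64(0.0011167037613157085)) (array([ 0.43727695, -0.1154924 ]), 265, np.float64(0.001253670644530136))
```

Cup 1 is home (top at 0.145 against 0.144 expected). Next is medium a.

step_arm(
  steps=[
    [25,11,3,0],
    [30,13,5,0],
    [30,13,5,0],
    [25,11,5,0],
    [13,6,4,0],
    [5,2,2,0],
    [0,0,0,0],
  ],
)

```text
time: 31.05
tool_pos: [0.445, -0.1215, 0.2161]
tool_rot: [-0.026, 0.005, 0.999, -0.018]
contact_force: [-0.2, 0.5, 0.2]
gripper_width: 1.0
```

```bash
python3 -c "
from h import *
P=wrist(); print(fit(P,'medium',np.array([.437,-.117]),.076))"; python3 t.py .437 -.1165 .030
```

```text
(array([ 0.43842336, -0.115801  ]), 574, np.float64(0.0005534071848346724))
31.10 [ 0.4455 -0.1217  0.2164] tilt [-0.0516 -0.0355] q [-0.3144  1.9719  1.5182] v [ 0.022 -0.019 -0.002]
   inplane -0.034 perp -0.0526
t 31.10 pos [ 0.4455 -0.1217  0.2164] shift [ -1.   11.8 186.3] turn_about_tool_z -0.59 F [-0.   0.2  0.8] w 0.999 tilt [-0.052 -0.035]
```

step_arm(
  steps=[
    [0,2,8,0],
    [0,2,20,0],
    [0,2,25,0],
    [0,1,25,0],
    [0,1,25,0],
    [0,1,20,0],
    [0,0,10,0],
  ],
)

```text
time: 31.8
tool_pos: [0.4451, -0.1201, 0.0803]
tool_rot: [-0.022, 0.005, 1.0, -0.019]
contact_force: [-0.4, 1.2, -1.4]
gripper_width: 1.002
```

```bash
python3 t.py .437 -.1165 .030
```

```text
31.80 [ 0.4451 -0.1201  0.0803] tilt [-0.0451 -0.0379] q [-0.1786  2.0981  1.2497] v [ 0.153  0.05  -0.218]
   inplane -0.0272 perp -0.0523
t 31.80 pos [ 0.4451 -0.1201  0.0803] shift [ 5.9  5.4 50.4] turn_about_tool_z -0.66 F [-0.4  1.2 -1.4] w 1.002 tilt [-0.045 -0.038]
```

step_arm(
  steps=[
    [2,2,13,0],
    [2,2,13,0],
    [1,1,12,0],
    [1,0,7,0],
    [0,0,3,0],
  ],
)

```text
time: 32.3
tool_pos: [0.4373, -0.117, 0.0286]
tool_rot: [-0.023, 0.005, 1.0, -0.019]
contact_force: [-0.3, 0.6, 0.2]
gripper_width: 1.0
```

```bash
python3 t.py .437 -.1165 .030
```

```text
32.30 [ 0.4373 -0.117   0.0286] tilt [-0.0454 -0.0378] q [-0.1163  2.1419  1.1441] v [ 0.055  0.009 -0.073]
   inplane -0.0275 perp -0.0523
t 32.30 pos [ 0.4373 -0.117   0.0286] shift [ 0.3  0.4 -1.4] turn_about_tool_z -0.66 F [-0.3  0.6  0.2] w 1.0 tilt [-0.045 -0.038]
```

Well placed, so I close now.

step_arm(
  steps=[
    [0,0,0,0],
    [0,0,0,0],
    [0,0,0,0],
    [0,0,0,0],
  ],
  claw=0,
)

```text
time: 32.7
tool_pos: [0.4391, -0.1177, 0.0306]
tool_rot: [-0.021, 0.005, 1.0, -0.02]
contact_force: [-0.2, -0.2, -0.4]
gripper_width: 0.643
```

step_arm(
  steps=[
    [0,0,-8,0],
    [0,0,-20,0],
    [0,0,-28,0],
    [0,0,-30,0],
    [0,0,-30,0],
    [0,0,-30,0],
    [-12,-7,-25,0],
    [-22,-14,-12,0],
  ],
)

```text
time: 33.5
tool_pos: [0.4784, -0.13, 0.2212]
tool_rot: [-0.022, 0.005, 1.0, -0.019]
contact_force: [0.7, -0.6, -0.6]
gripper_width: 0.643
```

```bash
python3 t.py .608 -.2225 .23
```

```text
33.50 [ 0.4784 -0.13    0.2212] tilt [-0.0436 -0.0379] q [-0.2339  1.8988  1.503 ] v [ 0.584 -0.679  0.082]
   inplane -0.0261 perp -0.0515
t 33.50 pos [ 0.4784 -0.13    0.2212] shift [-130.1  -91.6  -10.9] turn_about_tool_z -0.6 F [ 0.7 -0.6 -0.6] w 0.643 tilt [-0.044 -0.038]
```

step_arm(
  steps=[
    [-30,-22,-2,0],
    [-32,-22,-2,0],
    [-30,-20,-2,0],
    [-20,-14,-2,0],
    [-10,-7,-2,0],
    [-3,-2,-1,0],
    [0,0,0,0],
  ],
)

```text
time: 34.2
tool_pos: [0.611, -0.2227, 0.2399]
tool_rot: [-0.016, 0.005, 1.0, -0.021]
contact_force: [0.5, 0.3, 0.1]
gripper_width: 0.646
```

```bash
python3 -c "
from h import *
held('medium')"; python3 t.py .608 -.2225 .1186
```

```text
held top [ 0.6096 -0.2222  0.2817] tilt [-0.031   0.0046] n 13899 res 0.00047 rim z 0.2057
34.25 [ 0.6108 -0.2225  0.2398] tilt [-0.0329 -0.0424] q [0.1173 1.531  1.5052] v [-0.016  0.02   0.   ]
   inplane -0.0117 perp -0.0524
t 34.25 pos [ 0.6108 -0.2225  0.2398] shift [ -1.2   5.2 121.1] turn_about_tool_z -0.6 F [-0.3 -0.3  1.1] w 0.644 tilt [-0.033 -0.042]
```

step_arm(
  steps=[
    [0,1,8,0],
    [0,1,18,0],
    [0,1,22,0],
    [0,1,20,0],
    [0,0,12,0],
    [0,0,6,0],
  ],
)

```text
time: 34.85
tool_pos: [0.6041, -0.2188, 0.1468]
tool_rot: [-0.017, 0.004, 1.0, -0.021]
contact_force: [-0.4, -0.0, -0.6]
gripper_width: 0.643
```

```bash
python3 t.py .6065 -.2227 .1186
```

```text
34.85 [ 0.6041 -0.2188  0.1468] tilt [-0.0348 -0.0411] q [0.169  1.6322 1.3546] v [ 0.051  0.07  -0.107]
   inplane -0.0139 perp -0.052
t 34.85 pos [ 0.6041 -0.2188  0.1468] shift [-3.4 -2.7 28.2] turn_about_tool_z -0.49 F [-0.4 -0.  -0.6] w 0.643 tilt [-0.035 -0.041]
```

step_arm(
  steps=[
    [-2,-2,6,0],
    [-1,-1,6,0],
    [0,0,6,0],
    [0,0,4,0],
  ],
)

```text
time: 35.25
tool_pos: [0.6066, -0.223, 0.1234]
tool_rot: [-0.017, 0.004, 1.0, -0.021]
contact_force: [-0.4, -0.2, -1.8]
gripper_width: 0.641
```

```bash
python3 t.py .6065 -.2227 .1186
```

```text
35.25 [ 0.6066 -0.223   0.1234] tilt [-0.0341 -0.0415] q [0.1989 1.6394 1.3166] v [ 0.037  0.019 -0.072]
   inplane -0.0129 perp -0.0521
t 35.25 pos [ 0.6066 -0.223   0.1234] shift [-0.   0.5  4.8] turn_about_tool_z -0.48 F [-0.4 -0.2 -1.8] w 0.641 tilt [-0.034 -0.041]
```

step_arm(
  steps=[
    [0,0,3,0],
    [0,0,3,0],
  ],
)

```text
time: 35.45
tool_pos: [0.6069, -0.2236, 0.1177]
tool_rot: [-0.016, 0.004, 1.0, -0.021]
contact_force: [-3.2, 1.7, 18.0]
gripper_width: 0.644
```

step_arm(
  steps=[
    [0,0,2,0],
  ],
)

```text
time: 35.55
tool_pos: [0.607, -0.2236, 0.1177]
tool_rot: [-0.017, 0.004, 1.0, -0.021]
contact_force: [-6.0, 2.9, 12.6]
gripper_width: 0.641
```

```bash
python3 t.py .6065 -.2227 .1186
```

```text
35.55 [ 0.607  -0.2236  0.1177] tilt [-0.0334 -0.0417] q [0.2053 1.6421 1.3067] v [ 0.003 -0.005  0.001]
   inplane -0.0122 perp -0.052
t 35.55 pos [ 0.607  -0.2236  0.1177] shift [ 0.5  0.9 -0.9] turn_about_tool_z -0.5 F [-6.   2.9 12.6] w 0.641 tilt [-0.033 -0.042]
```

step_arm(
  steps=[
    [0,0,0,0],
    [0,0,0,0],
    [0,0,0,0],
  ],
  claw=100,
)

```text
time: 35.85
tool_pos: [0.608, -0.2241, 0.1193]
tool_rot: [-0.015, 0.004, 1.0, -0.022]
contact_force: [-0.1, -0.7, 0.4]
gripper_width: 0.998
```

step_arm(
  steps=[
    [0,0,-6,0],
    [0,0,-15,0],
    [0,0,-22,0],
    [0,0,-25,0],
    [10,-6,-20,0],
    [20,-14,-10,0],
    [28,-20,0,0],
    [30,-22,0,0],
  ],
)

```text
time: 36.65
tool_pos: [0.5244, -0.2805, 0.2347]
tool_rot: [-0.012, 0.001, 1.0, -0.023]
contact_force: [-0.1, -0.2, -0.5]
gripper_width: 1.004
```

```bash
python3 t.py .425 -.351 .20; python3 -c "
from h import *
p=camera_params('side')
im,d=grab_frame('side'); P=red_points(im,d,p,p['extrinsics']); cv2.imwrite('pics/s2.png',im[:,:,::-1])
Q=P[np.hypot(*(P[:,:2]-[.607,-.222]).T)<.05]; print('top z',np.percentile(Q[:,2],[90,98]))
print(fit(P,'medium',np.array([.607,-.222]),.164), fit(P,'small',np.array([.425,-.351]),.056),fit(P,'small',np.array([.596,0.]),.1))
v,u=np.mgrid[290:352,250:332]; u=u.ravel();v=v.ravel(); z=d[v,u]
n=cv2.undistortPoints(np.c_[u,v].astype(float)[:,None],p['mtx'],np.array([p['k1'],0,0,0,0]))[:,0]
Q=np.c_[n*z[:,None],z]@p['extrinsics'][:3,:3].T+p['extrinsics'][:3,3]; Q=Q[Q[:,2]>.015]; print('terminal',np.percentile(Q,[1,50,99],axis=0))"
```

```text
36.65 [ 0.5244 -0.2805  0.2347] tilt [-0.0238 -0.0466] q [-0.0206  1.6819  1.4742] v [-0.466  0.38   0.008]
   inplane 0.0062 perp -0.0519
t 36.65 pos [ 0.5244 -0.2805  0.2347] shift [ 98.4 -68.8  40.3] turn_about_tool_z -0.1 F [-0.1 -0.2 -0.5] w 1.004 tilt [-0.024 -0.047]
top z [0.16162623 0.16513435]
(array([ 0.60671179, -0.22362373]), 312, np.float64(0.0011795466207095828)) (array([ 0.42603465, -0.34742571]), 195, np.float64(0.0010878005261337614)) (array([0.59765897, 0.00145231]), 122, np.float64(0.0016589093287697684))
terminal [[ 0.20146169 -1.14079801  0.01595008]
 [ 0.50075641 -0.54412185  0.02953707]
 [ 0.57740753 -0.49633864  0.76635762]]
```

step_arm(
  steps=[
    [24,-17,5,0],
    [24,-17,6,0],
    [18,-13,6,0],
    [11,-8,6,0],
    [5,-3,6,0],
    [0,0,3,0],
    [0,0,0,0],
  ],
)

```text
time: 37.4
tool_pos: [0.4359, -0.3469, 0.2166]
tool_rot: [-0.008, 0.004, 1.0, -0.029]
contact_force: [0.4, 0.8, 0.1]
gripper_width: 1.004
```

```bash
python3 -c "
from h import *
P=wrist(); print(fit(P,'small',np.array([.4255,-.349]),.056))"; python3 t.py .425 -.350 .014
```

```text
(array([ 0.42722274, -0.34778651]), 361, np.float64(0.000501951794261983))
37.45 [ 0.4361 -0.3469  0.2168] tilt [-0.0163 -0.0572] q [-0.1142  1.8013  1.4261] v [-0.001 -0.008  0.003]
   inplane 0.0285 perp -0.0521
t 37.45 pos [ 0.4361 -0.3469  0.2168] shift [  7.9   8.4 202.8] turn_about_tool_z -0.44 F [-0.6  0.5 -0.2] w 0.995 tilt [-0.016 -0.057]
```

step_arm(
  steps=[
    [1,1,8,0],
    [1,1,20,0],
    [1,1,25,0],
    [1,1,25,0],
    [1,1,25,0],
    [1,1,25,0],
    [0,0,20,0],
    [0,0,10,0],
  ],
)

```text
time: 38.25
tool_pos: [0.4332, -0.3473, 0.0537]
tool_rot: [-0.005, -0.001, 1.0, -0.03]
contact_force: [-0.6, 0.3, 0.1]
gripper_width: 1.002
```

```bash
python3 t.py .4266 -.3495 .014
```

```text
38.25 [ 0.4332 -0.3473  0.0537] tilt [-0.0109 -0.0599] q [0.0499 1.9315 1.1261] v [ 0.154  0.033 -0.197]
   inplane 0.0346 perp -0.0501
t 38.25 pos [ 0.4332 -0.3473  0.0537] shift [ 6.2  0.2 39.8] turn_about_tool_z 0.05 F [-0.6  0.3  0.1] w 1.002 tilt [-0.011 -0.06 ]
```

step_arm(
  steps=[
    [2,0,12,0],
    [2,0,11,0],
    [1,0,8,0],
    [1,0,4,0],
    [0,0,2,0],
  ],
)

```text
time: 38.75
tool_pos: [0.4272, -0.3493, 0.0141]
tool_rot: [-0.005, -0.001, 1.0, -0.03]
contact_force: [0.1, 0.5, -1.0]
gripper_width: 1.006
```

```bash
python3 t.py .4266 -.3495 .014
```

```text
38.75 [ 0.4272 -0.3493  0.0141] tilt [-0.0105 -0.06  ] q [0.1026 1.9532 1.0509] v [ 0.034 -0.003 -0.041]
   inplane 0.0355 perp -0.0495
t 38.75 pos [ 0.4272 -0.3493  0.0141] shift [ 0.6 -0.2  0.2] turn_about_tool_z 0.14 F [ 0.1  0.5 -1. ] w 1.006 tilt [-0.01 -0.06]
```

step_arm(
  steps=[
    [0,0,0,0],
    [0,0,0,0],
    [0,0,0,0],
    [0,0,0,0],
    [0,0,0,0],
  ],
  claw=0,
)

```text
time: 39.25
tool_pos: [0.4289, -0.3511, 0.0171]
tool_rot: [-0.004, -0.001, 0.999, -0.032]
contact_force: [-0.4, 0.5, 0.3]
gripper_width: 0.546
```

step_arm(
  steps=[
    [0,0,-8,0],
    [0,0,-20,0],
    [0,0,-28,0],
    [0,0,-30,0],
    [0,0,-30,0],
    [0,5,-30,0],
    [-5,15,-25,0],
    [-12,25,-12,0],
  ],
)

```text
time: 40.05
tool_pos: [0.445, -0.2933, 0.2045]
tool_rot: [-0.005, 0.001, 1.0, -0.03]
contact_force: [1.0, -0.3, 0.2]
gripper_width: 0.548
```

```bash
python3 t.py .597 .0008 .19
```

```text
40.05 [ 0.445  -0.2933  0.2045] tilt [-0.0101 -0.0608] q [-0.1675  1.87    1.4082] v [-0.191 -0.01   0.237]
   inplane 0.0311 perp -0.0532
t 40.05 pos [ 0.445  -0.2933  0.2045] shift [-151.5  294.7   -4.9] turn_about_tool_z -0.13 F [ 1.  -0.3  0.2] w 0.548 tilt [-0.01  -0.061]
```

step_arm(
  steps=[
    [-18,35,0,0],
    [-20,40,0,0],
    [-20,40,0,0],
    [-20,40,0,0],
    [-20,40,0,0],
    [-20,38,0,0],
    [-17,30,0,0],
    [-10,18,0,0],
  ],
)

```text
time: 40.85
tool_pos: [0.5973, -0.0027, 0.196]
tool_rot: [0.002, 0.002, 0.999, -0.034]
contact_force: [-0.9, -1.0, -0.5]
gripper_width: 0.545
```

```bash
python3 t.py .597 .0008 .17
```

```text
40.85 [ 0.5973 -0.0027  0.196 ] tilt [ 0.0042 -0.0678] q [0.0099 1.7173 1.404 ] v [ 0.248 -0.237  0.011]
   inplane 0.0108 perp -0.0671
t 40.85 pos [ 0.5973 -0.0027  0.196 ] shift [ 0.5  5.2 25.7] turn_about_tool_z -0.25 F [-0.9 -1.  -0.5] w 0.545 tilt [ 0.004 -0.068]
```

step_arm(
  steps=[
    [0,-3,5,0],
    [0,0,0,0],
  ],
)

```text
time: 41.05
tool_pos: [0.5979, -0.0034, 0.1913]
tool_rot: [0.002, -0.0, 0.999, -0.034]
contact_force: [-0.1, 0.1, 0.1]
gripper_width: 0.543
```

```bash
python3 -c "
from h import *
held('small')
P=wrist('w4'); P=P[P[:,2]<.105]; print(fit(P,'small',np.array([.597,.0008]),.1))
p=camera_params('side'); im,d=grab_frame('side'); P=red_points(im,d,p,p['extrinsics']); P2=P[P[:,2]<.102]
print(fit(P2,'small',np.array([.597,.0008]),.1))
"; python3 t.py .597 .0008 .079
```

```text
held top [ 0.5949 -0.0028  0.2271] tilt [-0.0462  0.0083] n 9411 res 0.00049 rim z 0.1711
(array([0.59795682, 0.00143343]), 688, np.float64(0.00045819669495050785))
(array([0.59697055, 0.00161751]), 125, np.float64(0.0017607951076364751))
41.20 [ 0.5981 -0.0043  0.1923] tilt [ 0.006  -0.0676] q [0.0132 1.7202 1.3957] v [-0.002 -0.001 -0.003]
   inplane 0.0127 perp -0.0666
t 41.20 pos [ 0.5981 -0.0043  0.1923] shift [  1.8  12.7 112.7] turn_about_tool_z -0.09 F [-0.5 -0.5  0.2] w 0.544 tilt [ 0.006 -0.068]
```

View pics/w4.png

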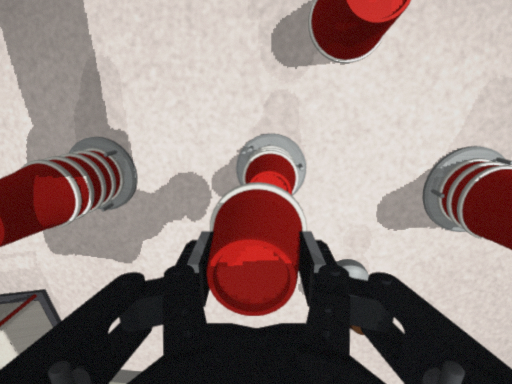

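The held cup is just above and slightly left of the small stack, whose foot shows at (272,175). The fits give the offset, so I lower it.

step_arm(
  steps=[
    [0,2,8,0],
    [0,2,18,0],
    [0,2,20,0],
    [0,2,18,0],
    [0,2,12,0],
    [0,1,6,0],
  ],
)

```text
time: 41.8
tool_pos: [0.5985, -0.0035, 0.1081]
tool_rot: [0.005, 0.005, 0.999, -0.034]
contact_force: [0.1, -0.1, -0.0]
gripper_width: 0.55
```

```bash
python3 t.py .5977 .001 .079
```

```text
41.80 [ 0.5985 -0.0035  0.1081] tilt [ 0.0101 -0.0686] q [0.0913 1.7868 1.2474] v [ 0.068  0.042 -0.113]
   inplane 0.0168 perp -0.0672
t 41.80 pos [ 0.5985 -0.0035  0.1081] shift [ 1.2  6.5 28.7] turn_about_tool_z -0.53 F [ 0.1 -0.1 -0. ] w 0.55 tilt [ 0.01  -0.069]
```

step_arm(
  steps=[
    [0,3,5,0],
    [0,3,5,0],
    [0,1,5,0],
    [0,0,5,0],
  ],
)

```text
time: 42.2
tool_pos: [0.5996, 0.0021, 0.0875]
tool_rot: [0.006, 0.005, 0.999, -0.034]
contact_force: [-0.4, 1.0, -0.4]
gripper_width: 0.542
```

```bash
python3 t.py .5977 .001 .079
```

```text
42.20 [0.5996 0.0021 0.0875] tilt [ 0.0124 -0.0688] q [0.1168 1.7968 1.2104] v [ 0.063  0.022 -0.095]
   inplane 0.0184 perp -0.0674
t 42.20 pos [0.5996 0.0021 0.0875] shift [ 2.  -0.6  8.6] turn_about_tool_z -0.57 F [-0.4  1.  -0.4] w 0.542 tilt [ 0.012 -0.069]
```

step_arm(
  steps=[
    [1,0,3,0],
    [1,0,3,0],
  ],
)

```text
time: 42.4
tool_pos: [0.598, 0.0018, 0.0814]
tool_rot: [0.007, 0.005, 0.999, -0.034]
contact_force: [-0.1, 0.0, -0.5]
gripper_width: 0.545
```

step_arm(
  steps=[
    [0,0,2,0],
    [0,0,2,0],
  ],
)

```text
time: 42.6
tool_pos: [0.5979, 0.0016, 0.078]
tool_rot: [0.006, 0.005, 0.999, -0.034]
contact_force: [-7.3, 1.4, 13.3]
gripper_width: 0.541
```

```bash
python3 t.py .5977 .001 .079
```

```text
42.60 [0.5979 0.0016 0.078 ] tilt [ 0.0122 -0.0687] q [0.1246 1.8059 1.1937] v [ 0.008 -0.009  0.008]
   inplane 0.0183 perp -0.0674
t 42.60 pos [0.5979 0.0016 0.078 ] shift [ 0.1 -0.7 -0.9] turn_about_tool_z -0.55 F [-7.3  1.4 13.3] w 0.541 tilt [ 0.012 -0.069]
```

step_arm(
  steps=[
    [0,0,0,0],
    [0,0,0,0],
    [0,0,0,0],
  ],
  claw=100,
)

```text
time: 42.9
tool_pos: [0.5985, 0.0014, 0.0788]
tool_rot: [0.007, 0.005, 0.999, -0.034]
contact_force: [-1.2, 0.1, -0.2]
gripper_width: 0.996
```

step_arm(
  steps=[
    [0,0,-6,0],
    [0,0,-15,0],
    [0,0,-25,0],
    [5,0,-30,0],
    [15,8,-30,0],
    [25,12,-25,0],
    [30,15,-12,0],
    [30,15,0,0],
  ],
)

```text
time: 43.7
tool_pos: [0.4923, 0.0627, 0.2307]
tool_rot: [0.011, 0.007, 0.999, -0.034]
contact_force: [0.3, 0.2, 1.1]
gripper_width: 1.0
```

```bash
python3 t.py .435 .081 .20; python3 -c "
from h import *
print('q',np.round(state()['joint_pos'],3))
p=camera_params('side')
im,d=grab_frame('side'); P=red_points(im,d,p,p['extrinsics'])
Q=P[np.hypot(*(P[:,:2]-[.597,.001]).T)<.045]; print('top z',np.percentile(Q[:,2],[90,98]))
print(fit(P,'small',np.array([.597,.001]),.118), fit(P,'large',np.array([.435,.081]),.098),fit(P,'large',np.array([.62,.245]),.146))"
```

```text
43.70 [0.4923 0.0627 0.2307] tilt [ 0.0212 -0.0685] q [-0.2701  1.9131  1.4786] v [-0.737  0.604  0.123]
   inplane 0.0202 perp -0.0688
t 43.70 pos [0.4923 0.0627 0.2307] shift [58.3 19.5 28.2] turn_about_tool_z -0.77 F [0.3 0.2 1.1] w 1.0 tilt [ 0.021 -0.068]
q [ 0.016 -0.27   1.913 -0.069  1.479 -1.535]
top z [0.11619343 0.11951756]
(array([0.59568393, 0.00167978]), 126, np.float64(0.0017901460392015251)) (array([0.43474991, 0.08160898]), 349, np.float64(0.001638735755119733)) (array([0.620379  , 0.24579704]), 281, np.float64(0.002098386600596594))
```

step_arm(
  steps=[
    [22,8,0,0],
    [15,5,0,0],
    [8,2,0,0],
    [0,0,0,4],
    [0,0,0,8],
    [0,0,0,8],
    [0,0,0,8],
    [0,0,0,8],
  ],
)

```text
time: 44.55
tool_pos: [0.4428, 0.0815, 0.2365]
tool_rot: [0.025, 0.325, 0.945, -0.026]
contact_force: [-0.2, -0.2, 0.7]
gripper_width: 1.002
```

step_arm(
  steps=[
    [0,0,0,8],
    [0,0,0,8],
    [0,0,0,8],
    [0,0,0,8],
    [0,0,0,8],
    [0,0,0,6],
    [0,0,0,2],
    [0,0,0,0],
  ],
)

```text
time: 45.35
tool_pos: [0.4456, 0.08, 0.2426]
tool_rot: [0.037, 0.696, 0.717, -0.011]
contact_force: [-0.2, 0.2, 0.3]
gripper_width: 0.996
```

```bash
python3 -c "
from h import *
P=wrist(); print(fit(P,'large',np.array([.435,.081]),.098))
print(state()['joint_pos'])"; python3 t.py .435 .081 .035
```

```text
(array([0.43348713, 0.07969145]), 1105, np.float64(0.0006411401839811134))
[ 0.05600536 -0.40438946  1.99654981 -0.06908535  1.51536135  0.02765091]
45.40 [0.4457 0.08   0.2426] tilt [ 0.0379 -0.0669] q [-0.4044  1.9965  1.5154] v [-0.002  0.003 -0.003]
   inplane 0.0341 perp -0.0689
t 45.40 pos [0.4457 0.08   0.2426] shift [ 15.4 -18.1 206.5] turn_about_tool_z -88.29 F [-0.3  0.3  0. ] w 0.997 tilt [ 0.038 -0.067]
```

step_arm(
  steps=[
    [1,-1,8,0],
    [2,-2,20,0],
    [2,-3,25,0],
    [2,-3,25,0],
    [2,-3,25,0],
    [2,-2,22,0],
    [1,-1,14,0],
    [0,0,6,0],
  ],
)

```text
time: 46.2
tool_pos: [0.436, 0.0817, 0.091]
tool_rot: [0.038, 0.694, 0.719, -0.01]
contact_force: [0.6, 0.1, 0.3]
gripper_width: 0.999
```

```bash
python3 t.py .435 .079 .040
```

```text
46.20 [0.436  0.0817 0.091 ] tilt [ 0.0414 -0.0667] q [-0.29    2.1704  1.2247] v [ 0.093  0.04  -0.139]
   inplane 0.0373 perp -0.0691
t 46.20 pos [0.436  0.0817 0.091 ] shift [ 0.9 -3.1 51. ] turn_about_tool_z -88.01 F [0.6 0.1 0.3] w 0.999 tilt [ 0.041 -0.067]
```

step_arm(
  steps=[
    [0,-1,12,0],
    [0,-1,13,0],
    [0,-1,12,0],
    [0,0,7,0],
    [0,0,3,0],
  ],
)

```text
time: 46.7
tool_pos: [0.4354, 0.078, 0.0407]
tool_rot: [0.039, 0.693, 0.719, -0.009]
contact_force: [-0.8, 1.0, -0.2]
gripper_width: 0.999
```

```bash
python3 t.py .435 .079 .040
```

```text
46.70 [0.4354 0.078  0.0407] tilt [ 0.0426 -0.0667] q [-0.2134  2.2028  1.1142] v [ 0.062  0.011 -0.077]
   inplane 0.039 perp -0.0689
t 46.70 pos [0.4354 0.078  0.0407] shift [ 1.1 -0.4  0.7] turn_about_tool_z -87.98 F [-0.8  1.  -0.2] w 0.999 tilt [ 0.043 -0.067]
```

step_arm(
  steps=[
    [0,0,0,0],
    [0,0,0,0],
    [0,0,0,0],
    [0,0,0,0],
  ],
  claw=0,
)

```text
time: 47.1
tool_pos: [0.4373, 0.0781, 0.0429]
tool_rot: [0.039, 0.693, 0.719, -0.008]
contact_force: [0.8, -0.3, -0.6]
gripper_width: 0.735
```

step_arm(
  steps=[
    [0,0,-8,0],
    [0,0,-20,0],
    [0,0,-28,0],
    [0,0,-32,0],
    [0,0,-34,0],
    [0,0,-34,0],
    [0,0,-30,0],
    [4,8,-20,0],
  ],
)

```text
time: 47.9
tool_pos: [0.4318, 0.0965, 0.2556]
tool_rot: [0.037, 0.694, 0.719, -0.01]
contact_force: [0.9, 0.3, -1.1]
gripper_width: 0.741
```

```bash
python3 t.py .62 .2455 .235
```

```text
47.90 [0.4318 0.0965 0.2556] tilt [ 0.0398 -0.0665] q [-0.4383  1.9994  1.5472] v [ 0.144 -0.441  0.298]
   inplane 0.0333 perp -0.0701
t 47.90 pos [0.4318 0.0965 0.2556] shift [143.4 192.7  18.2] turn_about_tool_z -87.99 F [ 0.9  0.3 -1.1] w 0.741 tilt [ 0.04  -0.067]
```

step_arm(
  steps=[
    [12,16,0,0],
    [19,25,1,0],
    [22,30,2,0],
    [22,30,2,0],
    [22,30,2,0],
    [19,26,2,0],
    [13,17,2,0],
    [6,8,1,0],
  ],
)

```text
time: 48.7
tool_pos: [0.6182, 0.2435, 0.256]
tool_rot: [0.043, 0.694, 0.719, -0.003]
contact_force: [-0.6, -1.0, 0.0]
gripper_width: 0.739
```

step_arm(
  steps=[
    [0,0,0,0],
  ],
)

```text
time: 48.8
tool_pos: [0.6185, 0.244, 0.2558]
tool_rot: [0.043, 0.694, 0.719, -0.003]
contact_force: [0.2, 0.4, -0.4]
gripper_width: 0.737
```

```bash
python3 -c "
from h import *
held('large')
P=wrist('w5'); P=P[P[:,2]<.150]; print(fit(P,'large',np.array([.62,.2455]),.146))
p=camera_params('scene'); im,d=grab_frame('scene'); P=red_points(im,d,p,p['extrinsics']); P=P[P[:,2]<.150]
print(fit(P,'large',np.array([.62,.2455]),.146))
"; python3 t.py .62 .2455 .111
```

```text
held top [0.6179 0.2476 0.3077] tilt [-0.0121  0.0222] n 18738 res 0.00037 rim z 0.2097
(array([0.61913502, 0.24421454]), 1140, np.float64(0.0005949761019772189))
(array([0.61958462, 0.24456891]), 354, np.float64(0.0011718782480465342))
48.95 [0.6177 0.243  0.2563] tilt [ 0.0582 -0.0645] q [0.111  1.5114 1.4825] v [-0.008  0.004 -0.003]
   inplane 0.0369 perp -0.0787
t 48.95 pos [0.6177 0.243  0.2563] shift [ 12.   -5.7 144.7] turn_about_tool_z -88.11 F [-0.4 -1.   0.2] w 0.741 tilt [ 0.058 -0.064]
```

View pics/w5.png

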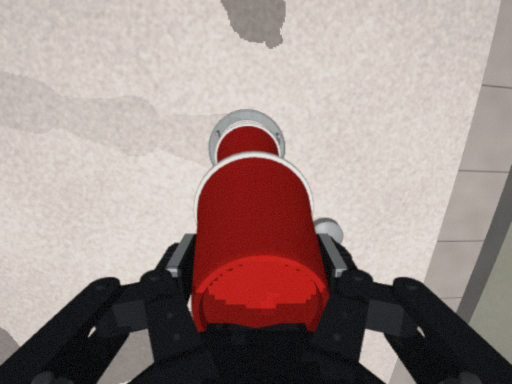

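step_arm(
  steps=[
    [1,-1,8,0],
    [1,-1,18,0],
    [2,-1,22,0],
    [2,-1,22,0],
    [1,-1,18,0],
    [1,0,12,0],
    [0,0,6,0],
  ],
)

```text
time: 49.65
tool_pos: [0.6146, 0.2406, 0.1424]
tool_rot: [0.043, 0.695, 0.718, -0.003]
contact_force: [-0.5, -0.2, -1.5]
gripper_width: 0.742
```

```bash
python3 t.py .619 .244 .111
```

```text
49.65 [0.6146 0.2406 0.1424] tilt [ 0.0575 -0.0651] q [0.183  1.6252 1.298 ] v [ 0.055  0.057 -0.104]
   inplane 0.0362 perp -0.079
t 49.65 pos [0.6146 0.2406 0.1424] shift [ 5.3  2.7 31.3] turn_about_tool_z -88.26 F [-0.5 -0.2 -1.5] w 0.742 tilt [ 0.058 -0.065]
```

step_arm(
  steps=[
    [2,2,0,0],
    [2,2,3,0],
    [0,0,5,0],
  ],
)

```text
time: 49.95
tool_pos: [0.6195, 0.2443, 0.1343]
tool_rot: [0.044, 0.695, 0.718, -0.003]
contact_force: [-0.7, -0.1, 0.1]
gripper_width: 0.737
```

```bash
python3 t.py .619 .244 .111
```

```text
49.95 [0.6195 0.2443 0.1343] tilt [ 0.0584 -0.0648] q [0.2031 1.6165 1.2859] v [ 0.046  0.023 -0.085]
   inplane 0.0369 perp -0.0791
t 49.95 pos [0.6195 0.2443 0.1343] shift [ 1.3 -1.8 23.2] turn_about_tool_z -88.29 F [-0.7 -0.1  0.1] w 0.737 tilt [ 0.058 -0.065]
```

step_arm(
  steps=[
    [0,-1,5,0],
    [0,0,5,0],
    [0,0,5,0],
    [0,0,3,0],
  ],
)

```text
time: 50.35
tool_pos: [0.6208, 0.2435, 0.1167]
tool_rot: [0.044, 0.695, 0.718, -0.002]
contact_force: [-0.6, 0.6, 0.2]
gripper_width: 0.74
```

```bash
python3 t.py .619 .244 .111
```

```text
50.35 [0.6208 0.2435 0.1167] tilt [ 0.0615 -0.064 ] q [0.2203 1.6279 1.2541] v [ 0.031  0.014 -0.043]
   inplane 0.0402 perp -0.0791
t 50.35 pos [0.6208 0.2435 0.1167] shift [ 0.9 -2.1  5.5] turn_about_tool_z -88.28 F [-0.6  0.6  0.2] w 0.74 tilt [ 0.062 -0.064]
```

step_arm(
  steps=[
    [0,-1,2,0],
    [0,-1,2,0],
  ],
)

```text
time: 50.55
tool_pos: [0.6189, 0.2431, 0.112]
tool_rot: [0.044, 0.695, 0.718, -0.002]
contact_force: [0.2, 0.2, -0.6]
gripper_width: 0.736
```

step_arm(
  steps=[
    [0,0,2,0],
    [0,0,2,0],
  ],
)

```text
time: 50.75
tool_pos: [0.619, 0.2429, 0.11]
tool_rot: [0.044, 0.695, 0.718, -0.002]
contact_force: [-7.7, -1.1, 14.6]
gripper_width: 0.744
```

```bash
python3 t.py .619 .244 .111
```

```text
50.75 [0.619  0.2429 0.11  ] tilt [ 0.0605 -0.0642] q [0.2237 1.6359 1.2438] v [ 0.006 -0.003  0.003]
   inplane 0.0392 perp -0.079
t 50.75 pos [0.619  0.2429 0.11  ] shift [ 1.   0.1 -1.1] turn_about_tool_z -88.29 F [-7.7 -1.1 14.6] w 0.744 tilt [ 0.06  -0.064]
```

Contact came at the expected home height, so I release and back away.

step_arm(
  steps=[
    [0,0,0,0],
    [0,0,0,0],
    [0,0,0,0],
  ],
  claw=100,
)

```text
time: 51.05
tool_pos: [0.6197, 0.2432, 0.1111]
tool_rot: [0.045, 0.695, 0.718, -0.001]
contact_force: [0.7, -0.4, -0.6]
gripper_width: 1.001
```

step_arm(
  steps=[
    [0,0,-6,0],
    [0,0,-15,0],
    [0,0,-25,0],
    [0,0,-30,0],
    [0,0,-30,0],
    [0,-15,-25,0],
    [0,-25,-12,0],
    [0,-25,0,0],
  ],
)

```text
time: 51.85
tool_pos: [0.5462, 0.2505, 0.2627]
tool_rot: [0.046, 0.696, 0.717, 0.002]
contact_force: [0.5, -1.0, -0.1]
gripper_width: 0.999
```

step_arm(
  steps=[
    [0,-25,0,0],
    [0,-20,0,0],
    [0,-10,0,0],
    [0,0,0,0],
    [0,0,0,0],
  ],
)

```text
time: 52.35
tool_pos: [0.4889, 0.2497, 0.2673]
tool_rot: [0.048, 0.695, 0.717, 0.007]
contact_force: [-0.1, 0.2, 0.2]
gripper_width: 0.999
```

```bash
python3 t.py; python3 -c "
from h import *
ims=[]
for c in('scene','side'):
    p=camera_params(c); im,d=grab_frame(c); P=red_points(im,d,p,p['extrinsics'])
    for k,xy,z in(('small',(.597,.001),.118),('medium',(.607,-.222),.164),('large',(.6195,.245),.166)):
        Q=P[np.hypot(*(P[:,:2]-xy).T)<.045]; Q=Q[Q[:,2]<.19]; print(c,k,'top z',np.percentile(Q[:,2],98),fit(P,k,np.array(xy),z))
    x,y,w,h={'scene':(150,60,260,300),'side':(140,90,250,270)}[c]
    ims.append(cv2.resize(im[y:y+h,x:x+w,::-1],(390,430)))
cv2.imwrite('pics/fin.png',np.hstack(ims))"
```

```text
52.35 [0.4889 0.2497 0.2673] tilt [ 0.0788 -0.0572] q [-0.1768  1.7749  1.4915] v [-0.009  0.     0.002]
   inplane 0.052 perp -0.0823
scene small top z 0.11873614499511093 (array([ 0.59492179, -0.00094959]), 107, np.float64(0.0013897804429800105))
scene medium top z 0.1649593189159802 (array([ 0.60629524, -0.22622721]), 186, np.float64(0.0013216135944471973))
scene large top z 0.1658194977365173 (array([0.61919969, 0.24500503]), 391, np.float64(0.001081754468211446))
side small top z 0.11882245454522486 (array([0.59649324, 0.00214009]), 126, np.float64(0.0012286032262066905))
side medium top z 0.16469332664077768 (array([ 0.60673876, -0.22383303]), 316, np.float64(0.0012562223599557835))
side large top z 0.16597746403939506 (array([0.62042566, 0.24541332]), 287, np.float64(0.0020975572730607753))
```

View pics/fin.png

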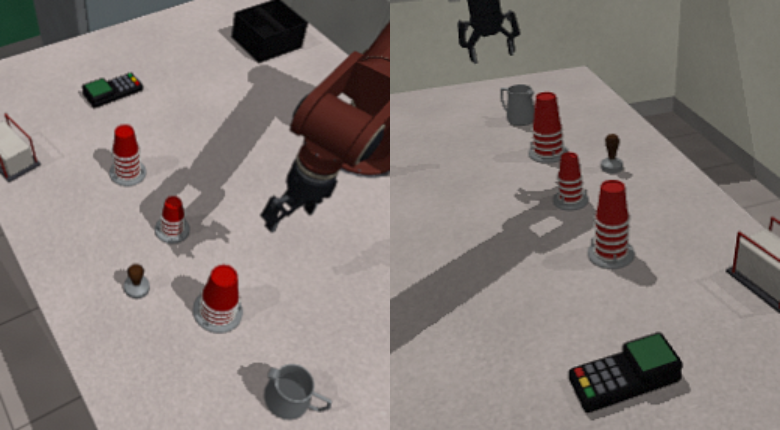

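The picture shows all three stacks upright and taller, no loose cups, the gripper clear, and the bystanders where they were. I hand in.

```bash
python3 -c "
from h import *
print(job_done(), state()['time'])"
```

```text
the job is handed in; nothing more can be done
the job is handed in; nothing more can be done
```

All four cups are nested upside down on the stacks of their own size, and the job is handed in after about 53 s of robot time. Each cup was lowered until the force reading rose to about 13–15 N (18 N at most) at its home height. Only then did I open the gripper and back it away.

Final camera checks of the stack tops, both cameras:

| Stack | Measured top (mm) | Expected top (mm) |
|---|---|---|
| Small | 118.7–118.8 | 118 |
| Medium (two cups added) | 164.7–165.0 | 164 |
| Large | 165.8–166.0 | 166 |

- **Stack positions:** these agree with the start to within 2–3 mm, which is about the spread of the fits. The two cameras differ by up to 3 mm in y on the small and medium stacks.
- **Milk jug, tamper and card terminal:** in the final picture they look untouched. I judged this by eye and did not re-measure them.
- **Tool tilt:** the tool drifted away from vertical by up to about 5° because row errors are not made up. About 17 s early on went to learning how it behaves. The carried cups stayed close to upright and went home anyway.

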